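Tip the gravel out of the pan, then stand the pan back and cover the tub

ROBOT

A 7-joint arm with a two-finger parallel gripper is mounted at the origin on a cart in front of the work surface, level with it; the furniture and walls round the work are solid. World frame = base frame: x ahead of the robot, y to its left, z up, the work surface at z = 0. Lengths are in m, angles in rad, forces in N, time in s.
With the tool pointing down it reaches from about 0.425 to 0.925 m from the base axis. Payload 6.8 kg.
Tool frame: the origin (TCP) lies at the very end of the fingers, on their centre line; the grasp point (between the pads) lies 19 mm behind it; z points along the fingers, y is the line along which they close (so a half turn about z gives the same grasp; the last joint's range is limited). The gripper opens to 85 mm and grips with 20 to 120 N. Pads are 22 mm wide; open, the fingers measure 114 mm over their backs; the gripper's body (76 mm by 85 mm) begins 54 mm behind the grasp point. The pads swing forward as they close: fully open they stand 13 mm farther back than shut.
Start: joints at [1.098, 0.477, 0.022, 1.555, -0.011, 1.109, -0.083], TCP at [0.241, -0.631, 0.197] pointing down, gripper open.
Joint ranges: [-2.96, 2.96], [-0.34, 2.1], [-1.41, 1.46], [0.24, 2.44], [-1.37, 4.51], [0.17, 1.92], [-2.96, 2.96]. Speed limits (rad/s): [2.39, 2.39, 3.14, 3.14, 3.14, 3.14, 3.14].

INTERFACE

Orientations are given as a unit quaternion [w, x, y, z].
In Python, from station import * gives the robot as it stands.
- The arm moves only by the tool jog_arm, never from a script. Its argument "moves" is one flat list of numbers, 7 for each row, row after row: the shift along the tool's x, y, z normalised to -1 to 1, where 1 is 20 mm, then the turn, a rotation vector about the tool's x, y, z normalised to -1 to 1, where 1 is 4 degrees, then the opening, from 0 (shut) to 1 (fully open). In form: [x, y, z, rx, ry, rz, claw, x, y, z, rx, ry, rz, claw, ...]. A call has exactly 8 rows; each row shifts and turns the commanded pose from where the row before left it, along the tool's axes as they then stand; what a row does not reach is not made up. A row lasts 1/12 s, in which the tool goes at most 41.7 mm and 7.16 degrees, less where a joint would pass 70% of its speed; a pose out of reach is approached as far as the arm can. A call with a number of a shift or a turn outside -1 to 1 is refused whole. A call with a gripper value outside its range is refused whole. The fingers move at their own pace and stop on an object; "grip_force" is the grip in N (left out, the last holds). Time passes only in rows, so rows that do not move let the fingers close, or fill a call up. It gives the time, the measured TCP pose, the force, the opening and the grip force at its end, in the units of the state.
- get_obs(): the state, without advancing time (a new reading comes with each control period).
- read_camera(name): name is "scene" or "side" or "wrist"; returns a dict with "color" (384x512x3 uint8, blue, green, red), "fx", "fy", "cx", "cy" (pixels), "rvec" (rotation vector, rad) and "tvec" (3), from world to camera coordinates, as OpenCV has them. Camera axes: x right, y down, z forward; pixel columns grow to the right and rows downward; lengths in m; the calibration is good to about 2 mm. A picture is of the moment at which its call begins. There is no depth.
- hand_in(): hands the job in; it is judged then, once.
The state is a dict: "t": time; "q": joint angles; "joint_vel": joint speeds; "joint_torque": joint torques, N m; "eef_pos": TCP position; "tool_rot": TCP orientation; "contact_force": force on the tool from outside, world axes, zero at the start; "torque": the same for the moment, N m; "gripper_width": opening from 0.0 (shut) to 1.0 (fully open); "grasp_force": force on a finger pad.
Only numpy, scipy, OpenCV 4.12 (cv2) and the standard library are available. Lean on these libraries where they do the work, as an engineer would, in place of code of your own. Each camera call takes 0.05 s, during which the arm holds its last target. There are 200 camera calls.

TASK

Carry the steel pan level to the open round tub and tilt it, spout down, to 45 degrees (never beyond 60), holding it there for two seconds with its spout over the tub so that all four stones roll into it. Bring the pan level again while it is still in the air, stand it back flat inside the rim of its white rest tray and let go; then put the cover on the tub so that it sits flat with its plug inside. Leave the other things on the bench where they are.

Things in the scene. Friction and masses are not known exactly. Their poses are not given: they have to be found in the camera images.
- pan: loose open steel pan, 150 mm long (its x), 74 mm wide (its y), walls 40 mm high and 3 mm thick, about 0.3 kg; origin at the centre of its underside, z up. The +x end is closed; at the open -x end, the spout, the floor rises at 18 degrees to the lip, so stones stay in below about 15 degrees of tilt. Starts standing in the rest tray, spout towards the robot (its yaw within 0.25 rad of 0)
- pan_handle (a point): centre of the pan's black handle bar, 86 mm above its underside; the bar is 90 mm long (pan x), 14 mm wide (pan y), 18 mm high and stands on two hoops at x = -40 and +40 mm, so about 70 mm of it is free; grip it from above, fingers closing along pan y; axes as the pan's
- pan_spout (a point): middle of the pan's pouring lip, at pan (-75, 0, 14) mm; axes as the pan's
- rest: fixed white plastic shallow rest tray, 180 mm (its x) by 106 mm (its y); origin at the centre of its underside; floor 6 mm thick, rim 6 mm wide and 13 mm high all round, so the pan stands inside it with 9 to 10 mm to spare on every side. Its x axis points away from the robot, within 0.25 rad
- stone_1: rounded grey stone, 28 to 33 mm across and 22 to 24 mm thick, 30 g; origin at its centre; starts in the pan
- stone_2: rounded grey stone, 28 to 33 mm across and 22 to 24 mm thick, 30 g; origin at its centre; starts in the pan
- stone_3: rounded grey stone, 28 to 33 mm across and 22 to 24 mm thick, 30 g; origin at its centre; starts in the pan
- stone_4: rounded grey stone, 28 to 33 mm across and 22 to 24 mm thick, 30 g; origin at its centre; starts in the pan
- tub: loose heavy (0.9 kg) round open aluminium tub, 156 mm across, 62 mm high, wall 3 mm, floor 4 mm; origin at the centre of its underside, z up
- cover: loose round aluminium cover of the tub, 0.2 kg, starts right way up on the bench; origin at the centre of its underside. Below is a plug 134 mm across, 10 mm high, with 8 mm to spare all round in the tub's 150 mm mouth; above it a 5.5 mm plate 166 mm across that rests on the tub's rim, so when seated its origin is 52 mm above the tub's origin
- cover_grip (a point): grip point of the cover's black handle, 42 mm above the cover's underside; the handle is a block 60 mm long (cover x), 16 mm wide (cover y), 40 mm high that ends 54.5 mm above the underside; grip it from above, fingers closing along cover y; axes as the cover's
- stopwatch: round yellow stopwatch, 59x57x16 mm; bystander, leave it alone; origin at the centre of its underside
- sample_tin_5: closed round sample tin, 59 mm across, 36 mm high; bystander, leave it alone; origin at the centre of its underside

How it is judged:
On the way, in this order (a step that is already met when the one before it is completed fails the run):
1. the pan is lifted level off its rest tray with the stones in it (z of pan in the frame of rest above 0.045 m and angle between pan's own z axis and vertical below 0.2 rad and distance between each of stone_1, stone_2, stone_3, stone_4 and pan below 0.09 m), for 0.2 s.
2. the pan is held, tilted spout down 35 to 55 degrees, its spout over the tub, for 1.5 s (angle between pan's own z axis and vertical between 0.61 and 0.96 rad and horizontal distance between pan_spout and tub below 0.078 m and angle between pan's own y axis and vertical between 1.3 and 1.84 rad and angle between pan's own x axis and vertical below 1.2 rad), for 1.5 s.
3. all four stones are in the tub and the pan is level again in the air (within 7 degrees, more than 20 mm above where it rests) (horizontal distance between each of stone_1, stone_2, stone_3, stone_4 and tub below 0.075 m and z of each of stone_1, stone_2, stone_3, stone_4 in the frame of tub below 0.055 m and angle between pan's own z axis and vertical below 0.12 rad and z of pan in the frame of rest above 0.026 m), for 0.2 s.
4. the pan stands flat inside the rim of its rest tray, let go (horizontal distance between pan and rest below 0.018 m and z of pan in the frame of rest below 0.01 m and angle between pan's own z axis and vertical below 0.05 rad and contact force between the fingers and pan below 0.3 N), for 0.2 s.
At the end, for the whole second after the job is handed in: All four stones lie in the tub; the pan stands flat (within 3 degrees) and at rest on the floor of the rest tray, inside its rim; the cover sits flat on the tub (within 3 degrees, centre within 13 mm, plate down on the rim within 3.5 mm); tub upright (horizontal distance between each of stone_1, stone_2, stone_3, stone_4 and tub below 0.075 m and z of each of stone_1, stone_2, stone_3, stone_4 in the frame of tub below 0.055 m and horizontal distance between pan and rest below 0.018 m and z of pan in the frame of rest below 0.01 m and angle between each of pan, tub's own z axis and vertical below 0.05 rad and horizontal distance between cover and tub below 0.013 m and z of cover in the frame of tub between 0.045 and 0.0555 m and angle between cover's own z axis and vertical below 0.06 rad and linear speed of each of cover, pan below 0.02 m/s); the robot touches nothing.
It fails at once if the pan is tilted beyond 60 degrees (angle between pan's own z axis and vertical above 1.06 rad).
It fails at once if a bystander is moved more than 30 mm (distance of any of stopwatch, sample_tin_5 from where it was at the start of the episode above 0.03 m).
It also fails if it takes over 72 s, if anything falls off the work surface, if the arm or the gripper's body presses on something with over 40 N, if the wrist force passes 120 N, or if a joint passes its speed limit or range.

## Working session

There is one attempt and no reset: what is moved stays moved. The work goes in short steps, Python scripts to look and compute and a tool call to move; the robot and the scene stay as the last step left them, time stands still between calls to the robot, and variables do not carry over. Pictures are saved under pics/ and viewed, at most 10 in all, crops included, and the job is handed in when it is done.

Besides the shell and the picture viewer there is one more tool, called after "Emit:" in YAML: its name, and indented under it one key for each argument. jog_arm: Moves the arm, as the interface text tells. Scaled input: -1 to 1 covers 20 mm each way for a shift and 4 degrees each way for a turn. Its arguments: {"type":"object","properties":{"moves":{"type":"array"},"grip_force":{"type":"number"}},"required":["moves"]}

```bash
ls; mkdir -p pics
python3 - <<'E'
from station import *
import cv2,numpy as np,pickle
d={n:read_camera(n) for n in("scene","side","wrist")}
pickle.dump(d,open("c0.pkl","wb"))
for n in d:
    c=d[n];R=cv2.Rodrigues(np.array(c["rvec"]))[0];print(n,c["fx"],c["cx"],c["cy"],-R.T@np.array(c["tvec"]),R[2])
cv2.imwrite("pics/a.png",cv2.resize(d["scene"]["color"],(800,600)))
cv2.imwrite("pics/b.png",cv2.resize(d["side"]["color"],(800,600)))
o=get_obs();print(o["t"],o["eef_pos"],o["tool_rot"],o["contact_force"])
E
```

```text
pics
scene 401.73314126161915 252.5479773463315 188.2643216878543 [ 0.03163726 -0.53718724  0.61357656] [ 0.56701274  0.60162576 -0.56262153]
side 455.99533584491684 254.9850954756171 193.27111207793385 [0.50638788 1.12990683 0.6947259 ] [ 0.02562761 -0.88286357 -0.46892978]
wrist 287.0143342302964 255.42306941239616 192.19490042278093 [ 0.3105518  -0.60355989  0.3717014 ] [-0.27368556 -0.10272462 -0.95631787]
0.15 [ 0.24064352 -0.63012445  0.19594583] [-6.73351946e-04  9.83406899e-01  1.81412196e-01 -1.78880383e-04] [-0.10342609  0.93380132 -0.26872736]
```

View pics/a.png

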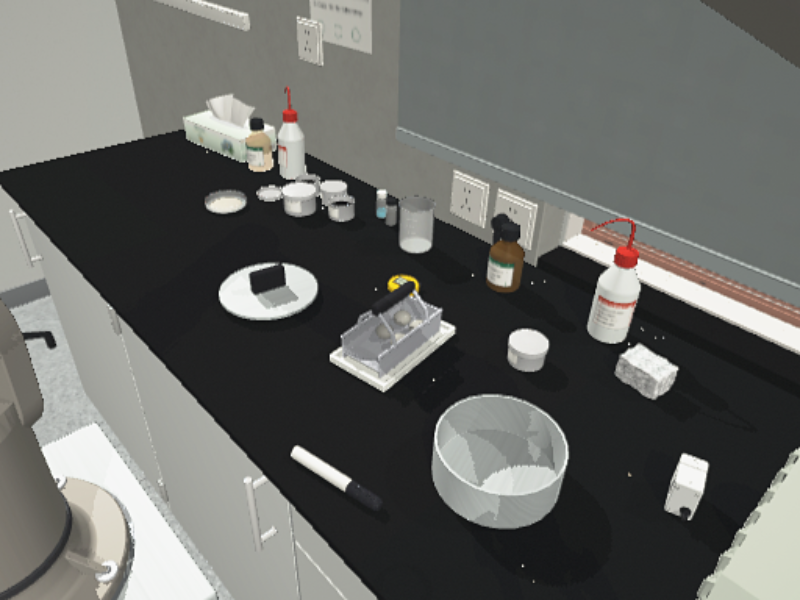

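View pics/b.png

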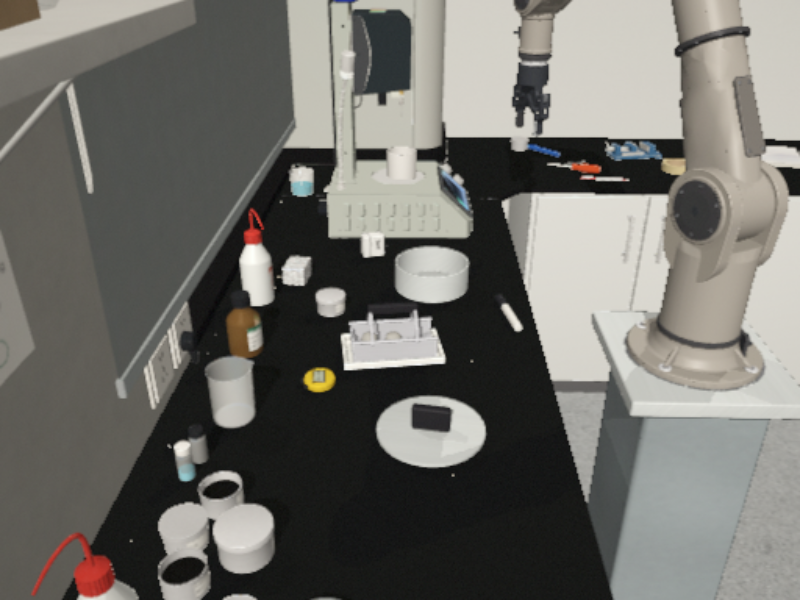

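The scene view shows the cover (268,290), the pan in its tray (395,335) and the tub (500,460). The side view shows the tub (432,272), pan (390,335) and cover (431,430). Both pictures are 800x600.

```bash
cat > h.py <<'E'
import cv2,numpy as np
def cam(c):
    R=cv2.Rodrigues(np.array(c["rvec"],float))[0];t=np.array(c["tvec"],float).ravel()
    K=np.array([[c["fx"],0,c["cx"]],[0,c["fy"],c["cy"]],[0,0,1.]]);return R,t,K,-R.T@t
def rays(c,uv):
    R,t,K,o=cam(c);p=np.c_[np.asarray(uv,float).reshape(-1,2),np.ones(len(np.asarray(uv).reshape(-1,2)))]
    return o,(np.linalg.inv(K)@p.T).T@R
def onz(c,uv,z):
    o,d=rays(c,uv);return o+d*((z-o[2])/d[:,2])[:,None]
def tri(c1,p1,c2,p2):
    o1,d1=rays(c1,[p1]);o2,d2=rays(c2,[p2]);d1=d1[0];d2=d2[0]
    s=np.linalg.lstsq(np.c_[d1,-d2],o2-o1,rcond=None)[0]
    a=o1+s[0]*d1;b=o2+s[1]*d2;return (a+b)/2,np.linalg.norm(a-b)
def proj(c,X):
    R,t,K,o=cam(c);return cv2.projectPoints(np.array(X,float).reshape(-1,3),R,t,K,None)[0].reshape(-1,2)
def blob(c,seed,thr,win=None):
    g=cv2.cvtColor(c["color"],cv2.COLOR_BGR2GRAY);m=(g>thr).astype(np.uint8)
    n,l,s,ce=cv2.connectedComponentsWithStats(m);k=l[int(seed[1]),int(seed[0])]
    m=(l==k).astype(np.uint8);cs=cv2.findContours(m,cv2.RETR_EXTERNAL,cv2.CHAIN_APPROX_NONE)[0]
    return max(cs,key=cv2.contourArea)[:,0,:].astype(float),s[k]
E
python3 - <<'E'
from h import *
import pickle
d=pickle.load(open("c0.pkl","rb"));S,D=d["scene"],d["side"]
def cover(c,seed,n):
    q,s=blob(c,seed,90);P=onz(c,q,.0155);A=np.c_[2*P[:,:2],np.ones(len(P))]
    x=np.linalg.lstsq(A,(P[:,:2]**2).sum(1),rcond=None)[0];print(n,s,x[:2],"r",np.sqrt(x[2]+x[0]**2+x[1]**2))
    return x
cover(S,(240*.64,290*.64),"cover S");cover(D,(470*.64,440*.64),"cover D")
def tub(c,seed,n):
    q,s=blob(c,seed,70);P=onz(c,q,.062);o=cam(c)[3]
    (cx,cy),r=cv2.minEnclosingCircle(P[:,:2].astype(np.float32));ctr=np.array([cx,cy])
    v=ctr-o[:2];v/=np.linalg.norm(v)
    for _ in range(5):
        k=((P[:,:2]-ctr)@v>0.0)
        A=np.c_[2*P[k,:2],np.ones(k.sum())];x=np.linalg.lstsq(A,(P[k,:2]**2).sum(1),rcond=None)[0];ctr=x[:2]
    print(n,s,ctr,"r",np.sqrt(x[2]+x[0]**2+x[1]**2))
tub(S,(500*.64,490*.64),"tub S");tub(D,(430*.64,290*.64),"tub D")
for c,seed,n in((S,(385*.64,377*.64),"tray S"),(D,(390*.64,360*.64),"tray D")):
    q,s=blob(c,seed,90);h=cv2.convexHull(q.astype(np.float32))[:,0];print(n,s);
    a=cv2.approxPolyDP(h,4,True)[:,0];print(a.tolist());print(onz(c,a,.013).round(3).tolist())
w=S["color"][150:260,195:305];v=D["color"][180:245,205:295]
cv2.imwrite("pics/c.png",np.vstack([cv2.resize(w,(660,330*2//2*1),interpolation=cv2.INTER_CUBIC)[:330],cv2.resize(v,(660,260),interpolation=cv2.INTER_CUBIC)]))
E
```

```text
cover S [ 140  168   64   37 1542] [0.48087015 0.25172176] r 0.075863567239359
cover D [ 240  253   71   46 2213] [0.4829204 0.2597844] r 0.08488695281864791
tub S [ 276  252   88   87 6138] [ 0.47814698 -0.25082733] r 0.07732363247531947
tub D [ 253  157   48   37 1532] [ 0.4762491  -0.25542588] r 0.07675508117885758
tray S [ 211  176   81   75 2928]
[[262.0, 176.0], [291.0, 210.0], [244.0, 250.0], [211.0, 231.0], [211.0, 226.0], [251.0, 177.0]]
[[0.698, 0.133, 0.013], [0.645, -0.027, 0.013], [0.463, -0.059, 0.013], [0.447, 0.038, 0.013], [0.458, 0.052, 0.013], [0.671, 0.149, 0.013]]
tray D [ 218  198   68   39 1939]
[[285.0, 229.0], [220.0, 236.0], [218.0, 214.0], [236.0, 200.0], [266.0, 198.0], [276.0, 203.0]]
[[0.454, 0.055, 0.013], [0.631, 0.096, 0.013], [0.648, -0.02, 0.013], [0.601, -0.107, 0.013], [0.508, -0.123, 0.013], [0.477, -0.092, 0.013]]
```

View pics/c.png

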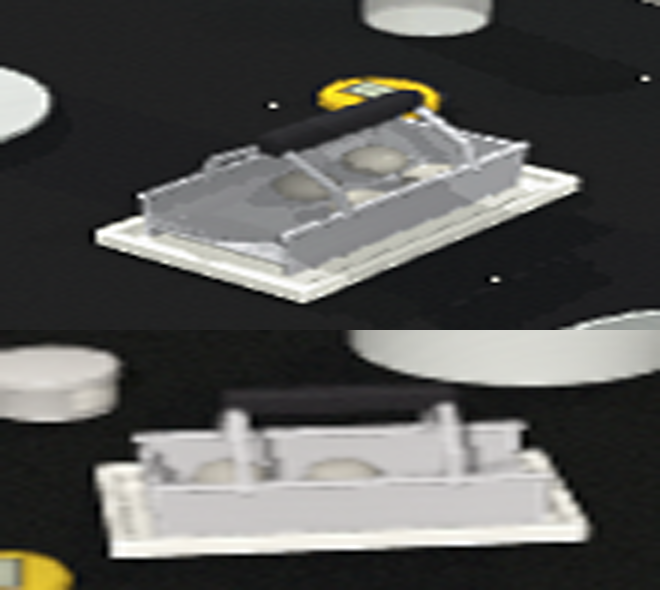

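Both trays' corners agree. The tray centre is near (0.548, 0.011) with yaw about 0.17, the tub is near (0.477, -0.253) and the cover near (0.482, 0.256). I'll now go over the pan for a wrist view.

Emit:
jog_arm:
  moves: [1, -0.94, -0.56, 0, 0, 0, 1, 1, -0.94, -0.56, 0, 0, 0, 1, 1, -0.94, -0.56, 0, 0, 0, 1, 1, -0.94, -0.56, 0, 0, 0, 1, 1, -0.94, -0.56, 0, 0, 0, 1, 1, -0.94, -0.56, 0, 0, 0, 1, 1, -0.94, -0.56, 0, 0, 0, 1, 1, -0.94, -0.56, 0, 0, 0, 1]

```text
t: 0.82
eef_pos: [0.3369, -0.4315, 0.2866]
tool_rot: [-0.0, 0.983, 0.181, -0.0]
contact_force: [0.6, 0.0, -0.4]
gripper_width: 1.0
grasp_force: 0.0
```

Emit:
jog_arm:
  moves: [1, -0.94, 0, 0, 0, 0, 1, 1, -0.94, 0, 0, 0, 0, 1, 1, -0.94, 0, 0, 0, 0, 1, 1, -0.94, 0, 0, 0, 0, 1, 1, -0.94, 0, 0, 0, 0, 1, 1, -0.94, 0, 0, 0, 0, 1, 1, -0.94, 0, 0, 0, 0, 1, 1, -0.94, 0, 0, 0, 0, 1]

```text
t: 1.48
eef_pos: [0.4326, -0.2341, 0.2862]
tool_rot: [-0.0, 0.983, 0.181, -0.0]
contact_force: [-0.2, 1.0, -0.1]
gripper_width: 0.998
grasp_force: 0.0
```

Emit:
jog_arm:
  moves: [1, -0.94, 0, 0, 0, 0, 1, 1, -0.94, 0, 0, 0, 0, 1, 1, -0.94, 0, 0, 0, 0, 1, 1, -0.94, 0, 0, 0, 0, 1, 1, -0.94, 0, 0, 0, 0, 1, 1, -0.94, 0, 0, 0, 0, 1, 1, -0.94, 0, 0, 0, 0, 1, 1, -0.94, 0, 0, 0, 0, 1]

```text
t: 2.15
eef_pos: [0.5285, -0.0367, 0.2861]
tool_rot: [0.0, 0.983, 0.181, -0.0]
contact_force: [0.6, -0.4, 0.2]
gripper_width: 0.999
grasp_force: 0.0
```

Emit:
jog_arm:
  moves: [0.8, -0.7, 0, 0, 0, 0, 1, 0.7, -0.6, 0, 0, 0, 0, 1, 0.4, -0.3, 0, 0, 0, 0.9, 1, 0, 0, 0, 0, 0, 0.9, 1, 0, 0, 0, 0, 0, 0.9, 1, 0, 0, 0, 0, 0, 0, 1, 0, 0, 0, 0, 0, 0, 1, 0, 0, 0, 0, 0, 0, 1]

```text
t: 2.82
eef_pos: [0.5522, 0.0054, 0.2862]
tool_rot: [0.0, 0.996, 0.089, -0.0]
contact_force: [-0.6, -0.5, -0.6]
gripper_width: 1.001
grasp_force: 0.0
```

Run:
```python
from station import *
from h import *
import pickle
c=read_camera("wrist");pickle.dump(c,open("c1.pkl","wb"))
cv2.imwrite("pics/d.png",cv2.resize(c["color"],(800,600),interpolation=cv2.INTER_CUBIC))
o=get_obs();print(o["t"],o["eef_pos"],o["tool_rot"],o["q"])
```

```text
2.8667 [0.55223437 0.00539087 0.28626559] [ 4.37767762e-05  9.96067956e-01  8.85924356e-02 -6.73133913e-05] [ 0.217396    0.22873805 -0.40470707  1.71608281  0.09542582  1.21631384
 -1.60444881]
```

View pics/d.png

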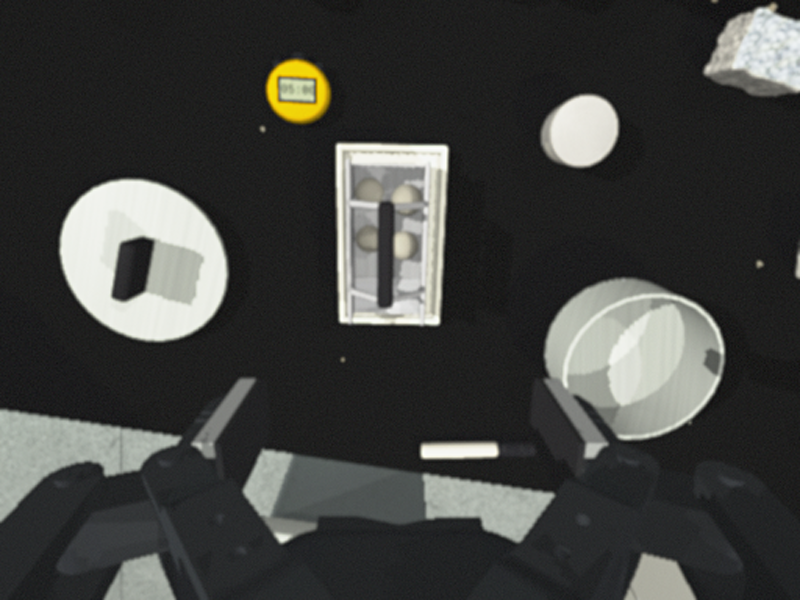

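The wrist view is clear. In the 800x600 picture the pan handle runs (386,203)-(385,307) inside the tray (336..448, 145..325). The cover is at (145,260) with its handle at (133,268), and the tub rim is at (645,365).

Run:
```python
from h import *
import pickle
c=pickle.load(open("c1.pkl","rb"));d=pickle.load(open("c0.pkl","rb"));S,D=d["scene"],d["side"]
k=.64
g=cv2.cvtColor(c["color"],cv2.COLOR_BGR2GRAY)
# tray outer
q,s=blob(c,(340*k,250*k),60);r=cv2.minAreaRect(onz(c,q,.013)[:,:2].astype(np.float32));print("tray",r,np.deg2rad(r[2]))
h=cv2.approxPolyDP(cv2.convexHull(q.astype(np.float32)),3,True)[:,0];print(onz(c,h,.013).round(4).tolist())
def dark(box,thr):
    x0,y0,x1,y1=[int(a*k) for a in box];m=np.zeros_like(g);m[y0:y1,x0:x1]=(g[y0:y1,x0:x1]<thr)*255
    cs=cv2.findContours(m,cv2.RETR_EXTERNAL,cv2.CHAIN_APPROX_NONE)[0];return max(cs,key=cv2.contourArea)[:,0].astype(np.float32)
q=dark((350,160,425,318),45);r=cv2.minAreaRect(q);print("handle px",r)
Pw=onz(c,q,.101)[:,:2].astype(np.float32);r2=cv2.minAreaRect(Pw);print("handle z.101",r2)
l=cv2.fitLine(Pw,cv2.DIST_L2,0,.01,.01).ravel();print("yaw",np.arctan2(l[1],l[0]),"len",np.ptp(Pw@l[:2]))
m=cv2.boxPoints(r).mean(0)
for n,o,p in(("S",S,(253.3,189.5)),("D",D,(251.6,198.))):print("tri handle",n,tri(c,m,o,p))
# cover handle
q=dark((105,225,165,310),60);print("cov handle px",cv2.minAreaRect(q));a=cv2.approxPolyDP(cv2.convexHull(q),2,True)[:,0];print((a/k).tolist());print(onz(c,a,.0545).round(4).tolist(),onz(c,a,.0155).round(4).tolist())
def circ(q,z):
    P=onz(c,q,z)[:,:2];A=np.c_[2*P,np.ones(len(P))];x=np.linalg.lstsq(A,(P**2).sum(1),rcond=None)[0];return x[:2],np.sqrt(x[2]+x[0]**2+x[1]**2)
q,s=blob(c,(80*k,250*k),70);print("cover",circ(q,.0155))
# tub: bright rim
q,s=blob(c,(575*k,325*k),60);P=onz(c,q,.062);print("tubbox",s)
sel=q[(q[:,0]>590*k)&(q[:,1]<432*k)&(q[:,1]>320*k)&(q[:,0]>700*k)];print(len(sel))
q2=q[(q[:,0]>640*k)&(q[:,1]<425*k)&((q[:,1]>300*k))];print("tub",circ(q2,.062),len(q2))
```

```text
tray ((0.5524512529373169, 0.015321239829063416), (0.18379031121730804, 0.11006467789411545), 9.082515716552734) 0.15851980361797727
[[0.6508, -0.021, 0.013], [0.4729, -0.052, 0.013], [0.4542, 0.0511, 0.013], [0.6322, 0.0823, 0.013]]
handle px ((249.01559448242188, 169.51661682128906), (2.450338125228882, 49.07124710083008), 1.847610354423523)
handle z.101 ((0.5448096990585327, 0.01262548565864563), (0.06442432850599289, 0.003171303542330861), 7.989535331726074)
yaw 0.15481675 len 0.06438947
tri handle S (array([0.54694896, 0.01076239, 0.09885769]), np.float64(0.005263950816111225))
tri handle D (array([0.54546773, 0.01297288, 0.0872342 ]), np.float64(0.005729007833155781))
cov handle px ((84.59201049804688, 171.74400329589844), (19.140745162963867, 40.249229431152344), 10.304845809936523)
[[151.5625, 240.625], [142.1875, 289.0625], [125.0, 298.4375], [115.625, 296.875], [121.875, 243.75], [135.9375, 239.0625]]
[[0.519, 0.2293, 0.0545], [0.4709, 0.2371, 0.0545], [0.4587, 0.2531, 0.0545], [0.4586, 0.2618, 0.0545], [0.5112, 0.256, 0.0545], [0.5179, 0.2434, 0.0545]] [[0.5088, 0.2495, 0.0155], [0.4561, 0.258, 0.0155], [0.4427, 0.2755, 0.0155], [0.4426, 0.2851, 0.0155], [0.5003, 0.2787, 0.0155], [0.5076, 0.2649, 0.0155]]
cover (array([0.48348882, 0.25691167]), np.float64(0.08444673866162868))
tubbox [ 348  177  116  117 9585]
57
tub (array([ 0.47658937, -0.24670544]), np.float64(0.08163205228485501)) 85
```

Emit:
jog_arm:
  moves: [0, -0.1, 0.7, 0, 0, 0, 1, 0, -0.1, 0.7, 0, 0, 0, 1, 0, -0.1, 0.7, 0, 0, 0, 1, 0, 0, 0.7, 0, 0, 0, 1, 0, 0, 0.7, 0, 0, 0, 1, 0, 0, 0.7, 0, 0, 0, 1, 0, 0, 0, 0, 0, 0, 1, 0, 0, 0, 0, 0, 0, 1]

```text
t: 3.53
eef_pos: [0.5509, 0.0113, 0.202]
tool_rot: [-0.0, 0.996, 0.088, -0.001]
contact_force: [-0.3, 0.2, -0.1]
gripper_width: 0.998
grasp_force: 0.0
```

Run:
```python
from station import *
from h import *
import pickle
c0=pickle.load(open("c1.pkl","rb"));c=read_camera("wrist");pickle.dump(c,open("c2.pkl","wb"))
cv2.imwrite("pics/e.png",cv2.resize(c["color"],(800,600),interpolation=cv2.INTER_CUBIC))
o=get_obs();print(o["t"],o["eef_pos"],o["tool_rot"])
ms=[]
ref=None
for cc in(c0,c):
    g=cv2.cvtColor(cc["color"],cv2.COLOR_BGR2GRAY)
    T=onz(cc,[[0,0]],.1)
    # region: tray-interior projected
    a=.17;R=np.array([[np.cos(a),-np.sin(a)],[np.sin(a),np.cos(a)]])
    box=np.array([[-55,-12],[55,-12],[55,12],[-55,12]])/1000@R.T+[.547,.0125]
    poly=proj(cc,np.c_[box,np.full(4,.101)]).astype(np.int32)
    mk=np.zeros_like(g);cv2.fillConvexPoly(mk,poly,255);m=((g<75)&(mk>0)).astype(np.uint8)
    q=max(cv2.findContours(m,cv2.RETR_EXTERNAL,cv2.CHAIN_APPROX_NONE)[0],key=cv2.contourArea)[:,0].astype(np.float32)
    r=cv2.minAreaRect(q);P=onz(cc,q,.101)[:,:2].astype(np.float32);r2=cv2.minAreaRect(P);l=cv2.fitLine(P,cv2.DIST_L2,0,.01,.01).ravel()
    print(r,r2,"yaw",np.arctan2(l[1],l[0]));ms.append(r[0])
print(tri(c0,ms[0],c,ms[1]))
```

```text
3.5833 [0.55155955 0.01143823 0.20283401] [-3.42631305e-05  9.96105487e-01  8.81693052e-02  1.77536568e-04]
((246.5, 162.5), (67.0, 9.0), 90.0) ((0.5525874495506287, 0.017148252576589584), (0.08679720014333725, 0.011637803167104721), 9.46046257019043) yaw 0.15369642
((250.0, 177.5), (85.0, 12.0), 90.0) ((0.5531379580497742, 0.017316455021500587), (0.08720242232084274, 0.01202516071498394), 9.511523246765137) yaw 0.15622813
(array([0.55055748, 0.01732924, 0.0832298 ]), np.float64(0.00017175743558484692))
```

View pics/e.png

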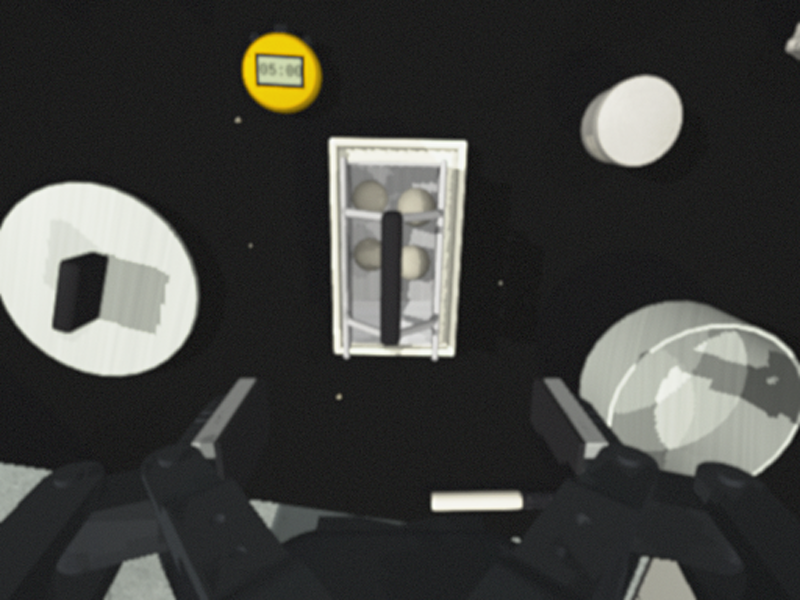

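Handle centre is (0.553, 0.017), yaw about 0.16, and the stones are behind it. Descending to grip.

Emit:
jog_arm:
  moves: [0, -0.3, 0.8, 0, 0, 0.25, 1, 0, 0, 0.8, 0, 0, 0, 1, 0, 0, 0.8, 0, 0, 0, 1, 0, 0, 0.8, 0, 0, 0, 1, 0, 0, 0.8, 0, 0, 0, 1, 0, 0, 0.8, 0, 0, 0, 1, 0, 0, 0.8, 0, 0, 0, 1, 0, 0, 0.8, 0, 0, 0, 1]
  grip_force: 100

```text
t: 4.25
eef_pos: [0.5516, 0.0174, 0.075]
tool_rot: [0.0, 0.997, 0.079, 0.001]
contact_force: [-0.4, 0.5, -0.7]
gripper_width: 1.001
grasp_force: 0.0
```

Emit:
jog_arm:
  moves: [0, 0, 0, 0, 0, 0, 0.5, 0, 0, 0, 0, 0, 0, 0.4, 0, 0, 0, 0, 0, 0, 0.3, 0, 0, 0, 0, 0, 0, 0.2, 0, 0, 0, 0, 0, 0, 0, 0, 0, 0, 0, 0, 0, 0, 0, 0, 0, 0, 0, 0, 0, 0, 0, 0, 0, 0, 0, 0]

```text
t: 4.92
eef_pos: [0.5504, 0.0174, 0.0746]
tool_rot: [0.0, 0.997, 0.079, 0.0]
contact_force: [-0.6, 0.4, 0.4]
gripper_width: -0.001
grasp_force: 0.0
```

Run:
```python
from station import *
from h import *
import pickle
d={n:read_camera(n) for n in("wrist","side","scene")};pickle.dump(d,open("c3.pkl","wb"))
a=cv2.resize(d["side"]["color"][130:250,180:330],(400,320),interpolation=cv2.INTER_CUBIC)
b=cv2.resize(d["scene"]["color"][120:270,180:330],(400,320),interpolation=cv2.INTER_CUBIC)
w=cv2.resize(d["wrist"]["color"],(373,280));w=np.hstack([w,np.zeros((280,427,3),np.uint8)])
cv2.imwrite("pics/f.png",np.vstack([np.hstack([a,b]),w]));o=get_obs();print(o["eef_pos"],o["gripper_width"],o["grasp_force"])
```

```text
[0.55029483 0.01743066 0.07436785] 0.0007280151558140763 0.0
```

View pics/f.png

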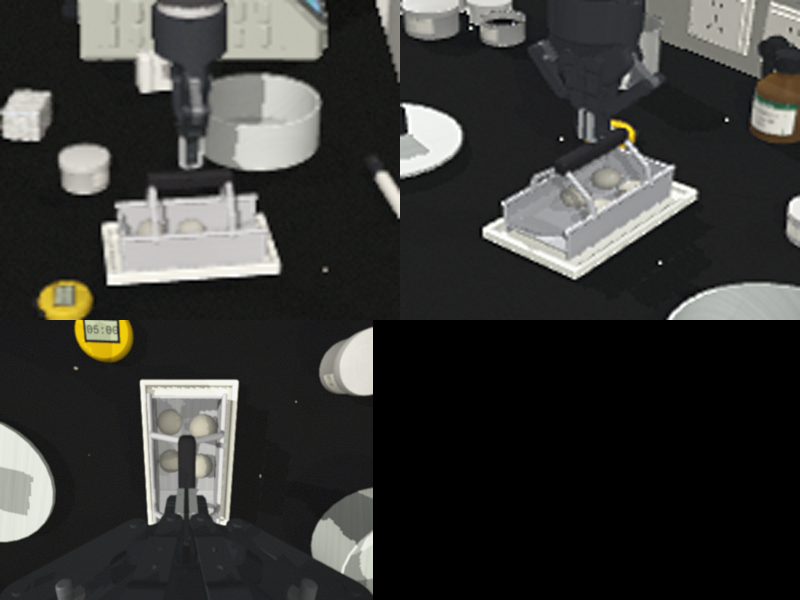

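Run:
```python
from h import *
import pickle
d=pickle.load(open("c3.pkl","rb"));S,D,W=d["scene"],d["side"],d["wrist"]
print("tip",tri(S,(251.2,184.7),D,(251.2,192.2)))
print("bar",tri(S,(252,191.3),D,(251.2,197.5)))
for z in(.074,.11,.125):
  X=[.5503,.0174,z];print(z,[proj(c,X).ravel().round(1) for c in(S,D,W)])
X=[.5525,.017,.092];print([proj(c,X).ravel().round(1) for c in(S,D)])
print(cam(W)[3])
```

```text
tip (array([0.5493019, 0.0170928, 0.1069626]), np.float64(0.0003819158580247555))
bar (array([0.5497908 , 0.0148358 , 0.08937661]), np.float64(0.0012636738468058894))
0.074 [array([251.1, 196.4]), array([250.8, 202.6]), array([255.6, 222.3])]
0.11 [array([251.4, 183.4]), array([250.8, 191.2]), array([255.6, 248.3])]
0.125 [array([251.5, 177.9]), array([250.8, 186.4]), array([255.7, 262.8])]
[array([252. , 189.7]), array([250. , 196.9])]
[0.6241204  0.0294003  0.25052074]
```

The side and scene views both put the shut fingertips at z ≈ 0.107, just above the bar at 0.09. The real fingertips therefore end about 33 mm short of the reported TCP along the tool axis. I'll open, go 32 mm lower and close again.

Emit:
jog_arm:
  moves: [0, 0, 0, 0, 0, 0, 1, 0, 0, 0, 0, 0, 0, 1, 0, 0, 0, 0, 0, 0, 1, 0, 0, 0, 0, 0, 0, 1, 0, 0, 0, 0, 0, 0, 1, 0, 0, 0.5, 0, 0, 0, 1, 0, 0, 0.5, 0, 0, 0, 1, 0, 0, 0.5, 0, 0, 0, 1]
  grip_force: 100

```text
t: 5.73
eef_pos: [0.5499, 0.0173, 0.0431]
tool_rot: [0.0, 0.997, 0.079, -0.0]
contact_force: [-0.1, 0.8, -0.7]
gripper_width: 1.001
grasp_force: 0.0
```

Emit:
jog_arm:
  moves: [0, 0, 0.1, 0, 0, 0, 1, 0, 0, 0, 0, 0, 0, 0.5, 0, 0, 0, 0, 0, 0, 0.4, 0, 0, 0, 0, 0, 0, 0.2, 0, 0, 0, 0, 0, 0, 0, 0, 0, 0, 0, 0, 0, 0, 0, 0, 0, 0, 0, 0, 0, 0, 0, 0, 0, 0, 0, 0]

```text
t: 6.4
eef_pos: [0.5506, 0.0171, 0.0429]
tool_rot: [0.0, 0.997, 0.079, 0.0]
contact_force: [0.1, -0.5, 3.7]
gripper_width: 0.143
grasp_force: 97.8
```

Gripped: the opening of 12 mm fits the 14 mm bar, and the pad force is 98 N. Lifting gently.

Emit:
jog_arm:
  moves: [0, 0, -0.2, 0, 0, 0, 0, 0, 0, -0.4, 0, 0, 0, 0, 0, 0, -0.7, 0, 0, 0, 0, 0, 0, -0.8, 0, 0, 0, 0, 0, 0, -0.7, 0, 0, 0, 0, 0, 0, -0.5, 0, 0, 0, 0, 0, 0, -0.3, 0, 0, 0, 0, 0, 0, -0.1, 0, 0, 0, 0]

```text
t: 7.07
eef_pos: [0.5506, 0.0175, 0.1173]
tool_rot: [0.0, 0.997, 0.079, 0.001]
contact_force: [0.1, 0.1, -4.7]
gripper_width: 0.144
grasp_force: 97.8
```

```bash
cat > plan.py <<'E'
import numpy as np
from scipy.spatial.transform import Rotation as Ro
def R_(q): return Ro.from_quat([q[1],q[2],q[3],q[0]])
def pose(yaw,th):  # tool down, x along yaw, tilted th spout-down about tool y
    return Ro.from_euler('z',yaw)*Ro.from_euler('x',np.pi)*Ro.from_euler('y',th)
def rows(p,R,targets,claw):
    out=[]
    for tp,tR in targets:
        dx=np.round(R.inv().apply(np.array(tp)-p)/.02,2);dr=np.round((R.inv()*tR).as_rotvec()/np.deg2rad(4),2)
        p=p+R.apply(dx*.02);R=R*Ro.from_rotvec(dr*np.deg2rad(4));out.append([*dx,*dr,claw])
    a=np.array(out);print("max",abs(a[:,:6]).max(),"n",len(a),"end",p.round(4))
    a+=0.
    for i in range(0,len(a),8):print([float(x) for x in a[i:i+8].ravel()])
def smooth(n): s=(np.arange(1,n+1))/n;return s*s*(3-2*s)
E
cat > s.py <<'E'
from station import *
from plan import *
o=get_obs();p=o["eef_pos"];R=R_(o["tool_rot"]);print(o["t"],p,o["grasp_force"],o["q"].round(2) if hasattr(o["q"],"round") else o["q"])
T=np.array([.477,-.251]);psi=np.deg2rad(60);e=np.array([np.cos(psi),np.sin(psi)])
S=T+.025*e;end=np.array([*(S+.074*e),.113+.02]);y0=2*np.arctan2(o["tool_rot"][2],o["tool_rot"][1])
t=[(p+(end-p)*s,pose(y0+(psi-y0)*s,0)) for s in smooth(24)]
rows(np.array(p),R,t,0)
E
python3 s.py
```

```text
7.0667 [0.55058942 0.01747148 0.11727077] 97.75712728500366 [ 0.17  0.39 -0.39  1.91  0.19  0.87 -1.73]
max 0.8 n 24 end [ 0.5265 -0.1652  0.1329]
[-0.01, 0.04, 0.0, 0.0, -0.02, -0.06, 0.0, -0.04, 0.13, -0.02, 0.0, 0.0, -0.19, 0.0, -0.07, 0.21, -0.01, 0.0, 0.0, -0.3, 0.0, -0.09, 0.27, -0.03, 0.0, 0.0, -0.39, 0.0, -0.12, 0.33, -0.03, 0.0, 0.0, -0.49, 0.0, -0.16, 0.37, -0.03, 0.0, 0.0, -0.56, 0.0, -0.19, 0.42, -0.04, 0.0, 0.0, -0.63, 0.0, -0.22, 0.44, -0.04, 0.0, 0.0, -0.68, 0.0]
[-0.26, 0.46, -0.05, 0.0, 0.0, -0.73, 0.0, -0.3, 0.46, -0.05, 0.0, 0.0, -0.76, 0.0, -0.33, 0.46, -0.04, 0.0, 0.0, -0.78, 0.0, -0.36, 0.45, -0.05, 0.0, 0.0, -0.79, 0.0, -0.39, 0.42, -0.05, 0.0, 0.0, -0.8, 0.0, -0.4, 0.4, -0.05, 0.0, 0.0, -0.78, 0.0, -0.41, 0.37, -0.05, 0.0, 0.0, -0.76, 0.0, -0.41, 0.33, -0.04, 0.0, 0.0, -0.73, 0.0]
[-0.4, 0.28, -0.04, 0.0, 0.0, -0.68, 0.0, -0.39, 0.25, -0.04, 0.0, 0.0, -0.63, 0.0, -0.35, 0.21, -0.04, 0.0, 0.0, -0.56, 0.0, -0.31, 0.16, -0.03, 0.0, 0.0, -0.48, 0.0, -0.25, 0.13, -0.02, 0.0, 0.0, -0.4, 0.0, -0.2, 0.09, -0.02, 0.0, 0.0, -0.29, 0.0, -0.12, 0.05, -0.01, 0.0, 0.0, -0.19, 0.0, -0.04, 0.02, 0.0, 0.0, 0.0, -0.07, 0.0]
```

Emit:
jog_arm:
  moves: [0, 0.05, 0, 0, 0, -0.05, 0, -0.05, 0.15, 0, 0, 0, -0.2, 0, -0.05, 0.2, -0.05, 0, 0, -0.3, 0, -0.1, 0.25, -0.05, 0, 0, -0.4, 0, -0.1, 0.35, -0.05, 0, 0, -0.5, 0, -0.15, 0.35, -0.05, 0, 0, -0.55, 0, -0.2, 0.4, -0.05, 0, 0, -0.65, 0, -0.2, 0.45, -0.05, 0, 0, -0.7, 0]

```text
t: 7.73
eef_pos: [0.544, -0.03, 0.1213]
tool_rot: [-0.0, 0.98, 0.197, -0.001]
contact_force: [-0.1, -1.2, -3.7]
gripper_width: 0.142
grasp_force: 97.8
```

Emit:
jog_arm:
  moves: [-0.25, 0.45, -0.05, 0, 0, -0.75, 0, -0.3, 0.45, -0.05, 0, 0, -0.75, 0, -0.35, 0.45, -0.05, 0, 0, -0.8, 0, -0.35, 0.45, -0.05, 0, 0, -0.8, 0, -0.4, 0.4, -0.05, 0, 0, -0.8, 0, -0.4, 0.4, -0.05, 0, 0, -0.8, 0, -0.4, 0.35, -0.05, 0, 0, -0.75, 0, -0.4, 0.35, -0.05, 0, 0, -0.75, 0]

```text
t: 8.4
eef_pos: [0.5325, -0.1175, 0.1293]
tool_rot: [-0.001, 0.915, 0.403, -0.001]
contact_force: [-0.1, 1.4, -4.3]
gripper_width: 0.144
grasp_force: 97.8
```

Emit:
jog_arm:
  moves: [-0.4, 0.3, 0, 0, 0, -0.7, 0, -0.4, 0.25, 0, 0, 0, -0.65, 0, -0.35, 0.2, 0, 0, 0, -0.55, 0, -0.3, 0.15, 0, 0, 0, -0.45, 0, -0.25, 0.15, 0, 0, 0, -0.4, 0, -0.2, 0.1, 0, 0, 0, -0.3, 0, -0.1, 0.05, 0, 0, 0, -0.2, 0, -0.05, 0, 0, 0, 0, -0.05, 0]

```text
t: 9.07
eef_pos: [0.5273, -0.1645, 0.1295]
tool_rot: [-0.0, 0.864, 0.504, -0.001]
contact_force: [0.8, -0.4, -4.4]
gripper_width: 0.143
grasp_force: 97.8
```

```bash
cat > s2.py <<'E'
from station import *
from plan import *
from h import *
o=get_obs();p=np.array(o["eef_pos"]);R=R_(o["tool_rot"]);print(o["t"],p,o["tool_rot"],o["grasp_force"],np.round(o["q"],2))
c=read_camera("scene");d=read_camera("side")
a=cv2.resize(c["color"][110:350,200:400],(400,480));b=cv2.resize(d["color"][70:250,180:330],(400,480));cv2.imwrite("pics/g.png",np.hstack([a,b]))
T=np.array([.477,-.251]);psi=2*np.arctan2(o["tool_rot"][2],o["tool_rot"][1]);e=np.array([np.cos(psi),np.sin(psi)])
S=T+.025*e;print("lip off along e",(p[:2]-.074*e-T)@e,"lat",(p[:2]-.074*e-T)@[-e[1],e[0]],"psi",np.rad2deg(psi))
def at(th,zl):
    return np.array([*(S+e*(np.cos(th)*.074-np.sin(th)*.023)),zl+np.sin(th)*.074+np.cos(th)*.023])
z0=p[2]-.023;p0=at(0,z0)
t=[]
for i,s in enumerate(smooth(24)):
    th=s*np.deg2rad(45);q=at(th,z0+(.09-z0)*s)+(p-p0)*(1-s);t.append((q,pose(psi,th)))
rows(p,R,t,0)
E
python3 s2.py
```

```text
9.0667 [ 0.5272569  -0.16453484  0.12948643] [-4.71215269e-04  8.63832180e-01  5.03779187e-01 -5.22743999e-04] 97.76116490364075 [ 0.61  0.4  -0.52  1.89  0.25  0.92 -0.55]
lip off along e 0.026003111854122483 lat -0.0011651358519756405 psi 60.50070765373749
max 0.7 n 24 end [ 0.507  -0.1979  0.1586]
[0.0, 0.0, -0.01, -0.02, 0.06, 0.0, 0.0, -0.02, 0.0, -0.03, 0.0, 0.17, 0.0, 0.0, -0.02, 0.0, -0.05, 0.0, 0.26, 0.0, 0.0, -0.03, 0.0, -0.06, 0.0, 0.35, 0.0, 0.0, -0.04, -0.01, -0.08, 0.0, 0.43, 0.0, 0.0, -0.05, 0.0, -0.09, 0.0, 0.49, 0.0, 0.0, -0.06, 0.0, -0.11, 0.0, 0.56, 0.0, 0.0, -0.06, -0.01, -0.11, 0.0, 0.6, 0.0, 0.0]
[-0.06, 0.0, -0.12, 0.0, 0.65, 0.0, 0.0, -0.08, 0.0, -0.12, 0.0, 0.67, 0.0, 0.0, -0.08, -0.01, -0.13, 0.0, 0.69, 0.0, 0.0, -0.08, 0.0, -0.13, 0.0, 0.7, 0.0, 0.0, -0.08, 0.0, -0.14, 0.0, 0.7, 0.0, 0.0, -0.08, -0.01, -0.13, 0.0, 0.69, 0.0, 0.0, -0.09, 0.0, -0.13, 0.0, 0.68, 0.0, 0.0, -0.08, 0.0, -0.13, 0.0, 0.64, 0.0, 0.0]
[-0.08, -0.01, -0.12, 0.0, 0.6, 0.0, 0.0, -0.07, 0.0, -0.11, 0.0, 0.56, 0.0, 0.0, -0.07, 0.0, -0.1, 0.0, 0.49, 0.0, 0.0, -0.06, 0.0, -0.08, 0.0, 0.43, 0.0, 0.0, -0.04, -0.01, -0.08, 0.0, 0.35, 0.0, 0.0, -0.04, 0.0, -0.05, 0.0, 0.26, 0.0, 0.0, -0.02, 0.0, -0.03, 0.0, 0.17, 0.0, 0.0, -0.01, 0.0, -0.02, 0.0, 0.06, 0.0, 0.0]
```

View pics/g.png

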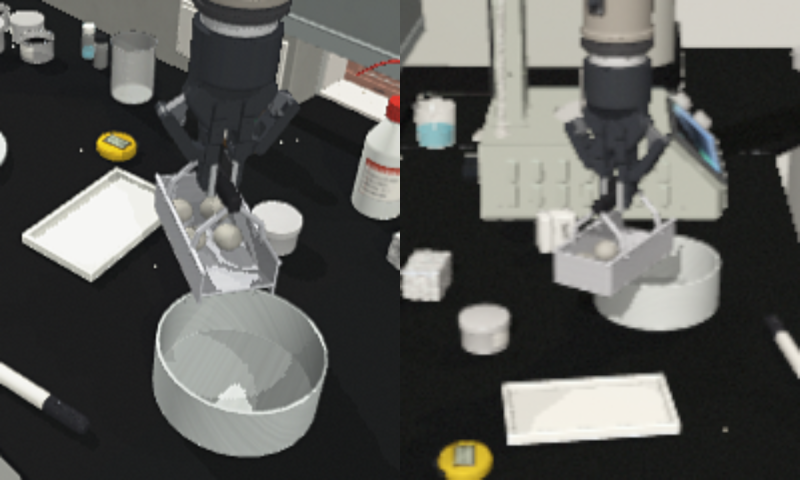

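Run:
```python
from h import *
import pickle
d=pickle.load(open("c3.pkl","rb"));S,D=d["scene"],d["side"]
print(tri(S,(319,251),D,(279.4,161)))
X=[.4895,-.229,.107];print(proj(S,X),proj(D,X))
T=[[.477,-.251,.062]];print("tub c",proj(S,T),proj(D,T))
```

```text
(array([ 0.47905751, -0.2253866 ,  0.10502611]), np.float64(0.031063893154080226))
[[317.70070164 253.98604604]] [[272.43426784 156.92133226]]
tub c [[319.71898337 281.51536524]] [[275.91412889 166.79989363]]
```

The pan is level with all four stones visible. The lip projects where expected in the scene view, at (318,254), and the tub centre at (320,282). Starting the tilt.

Emit:
jog_arm:
  moves: [0, 0, 0, 0, 0.05, 0, 0, 0, 0, -0.05, 0, 0.15, 0, 0, 0, 0, -0.05, 0, 0.25, 0, 0, -0.05, 0, -0.05, 0, 0.35, 0, 0, -0.05, 0, -0.1, 0, 0.45, 0, 0, -0.05, 0, -0.1, 0, 0.5, 0, 0, -0.05, 0, -0.1, 0, 0.55, 0, 0, -0.05, 0, -0.1, 0, 0.6, 0, 0]

```text
t: 9.83
eef_pos: [0.5252, -0.1691, 0.1413]
tool_rot: [-0.051, 0.859, 0.501, 0.089]
contact_force: [-0.1, 0.3, -4.2]
gripper_width: 0.145
grasp_force: 97.8
```

Emit:
jog_arm:
  moves: [-0.05, 0, -0.1, 0, 0.65, 0, 0, -0.1, 0, -0.15, 0, 0.65, 0, 0, -0.1, 0, -0.15, 0, 0.7, 0, 0, -0.1, 0, -0.15, 0, 0.7, 0, 0, -0.1, 0, -0.15, 0, 0.7, 0, 0, -0.1, 0, -0.15, 0, 0.7, 0, 0, -0.1, 0, -0.15, 0, 0.7, 0, 0, -0.1, 0, -0.1, 0, 0.65, 0, 0]

```text
t: 10.5
eef_pos: [0.5143, -0.1895, 0.1561]
tool_rot: [-0.144, 0.827, 0.482, 0.249]
contact_force: [-0.1, -0.8, -5.3]
gripper_width: 0.143
grasp_force: 98.3
```

Emit:
jog_arm:
  moves: [-0.1, 0, -0.1, 0, 0.6, 0, 0, -0.05, 0, -0.1, 0, 0.55, 0, 0, -0.05, 0, -0.1, 0, 0.5, 0, 0, -0.05, 0, -0.1, 0, 0.45, 0, 0, -0.05, 0, -0.1, 0, 0.35, 0, 0, -0.05, 0, -0.05, 0, 0.25, 0, 0, 0, 0, -0.05, 0, 0.15, 0, 0, 0, 0, 0, 0, 0.05, 0, 0]

```text
t: 11.17
eef_pos: [0.5079, -0.1999, 0.1607]
tool_rot: [-0.193, 0.798, 0.465, 0.331]
contact_force: [-0.2, 0.0, -3.1]
gripper_width: 0.146
grasp_force: 98.7
```

```bash
cat > s3.py <<'E'
from station import *
from plan import *
from h import *
import pickle,sys
o=get_obs();p=np.array(o["eef_pos"]);R=R_(o["tool_rot"]);print(o["t"],p,o["grasp_force"],np.round(o["q"],2))
M=R.as_matrix();print("tilt",np.rad2deg(np.arccos(-M[2,2])),"y-vert",np.rad2deg(np.arccos(M[2,1])))
sp=p+R.apply([-.074,0,.023]);print("spout",sp,np.linalg.norm(sp[:2]-[.477,-.251]))
c=read_camera("scene");d=read_camera("side");pickle.dump((c,d),open(sys.argv[1]+".pkl","wb"))
a=cv2.resize(c["color"][110:350,200:400],(400,480));b=cv2.resize(d["color"][70:250,180:330],(400,480));cv2.imwrite(f"pics/{sys.argv[1]}.png",np.hstack([a,b]))
E
python3 s3.py h
```

```text
11.1667 [ 0.50790048 -0.19992151  0.16065766] 98.66774439811707 [ 1.36  0.63 -0.85  1.89 -0.41  0.92  0.35]
tilt 45.013431719870326 y-vert 89.9803508472328
spout [ 0.49013963 -0.23128858  0.09205985] 0.023689443403056308
```

View pics/h.png

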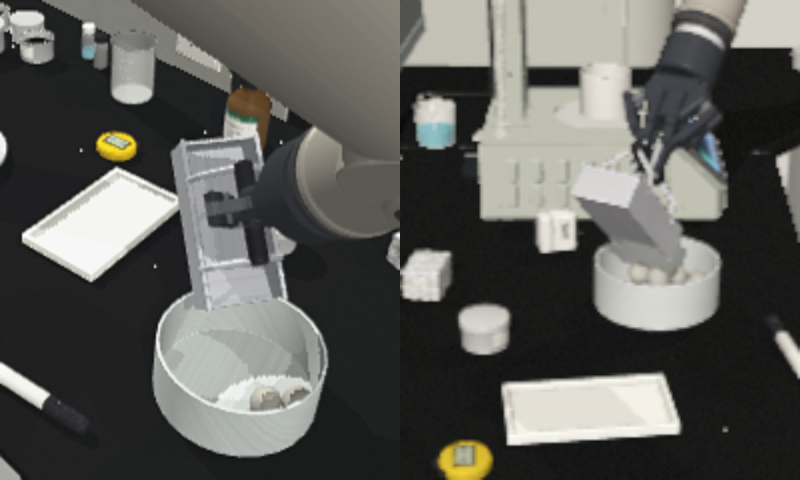

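Two stones are visible in the scene view and more in the side view, and the pan looks empty. I'll check that the pan hasn't slipped by projecting its corners.

Emit:
jog_arm:
  moves: [0, 0, 0, 0, 0, 0, 0, 0, 0, 0, 0, 0, 0, 0, 0, 0, 0, 0, 0, 0, 0, 0, 0, 0, 0, 0, 0, 0, 0, 0, 0, 0, 0, 0, 0, 0, 0, 0, 0, 0, 0, 0, 0, 0, 0, 0, 0, 0, 0, 0, 0, 0, 0, 0, 0, 0]

```text
t: 11.93
eef_pos: [0.508, -0.1993, 0.1607]
tool_rot: [-0.193, 0.798, 0.465, 0.331]
contact_force: [-0.5, -1.0, -3.3]
gripper_width: 0.138
grasp_force: 98.7
```

Run:
```python
from station import *
from plan import *
from h import *
import pickle
c,d=pickle.load(open("h.pkl","rb"));o=get_obs();p=np.array(o["eef_pos"]);R=R_(o["tool_rot"]);print(p)
for s in(-8,0,8):
  R2=R*Ro.from_euler('y',np.deg2rad(s));g=p+R.apply([0,0,-.049])
  def w(x): x=np.array(x)-[.001,0,.086];return g+R2.apply([x[0],-x[1],-x[2]])
  P=[w(x) for x in([.075,.037,.04],[.075,-.037,.04],[.075,.037,0],[.075,-.037,0],[-.075,.037,.04],[-.075,-.037,.04])]
  print(s,((proj(c,P)-[200,110])*2).round().tolist(),((proj(d,P)-[180,70])*2.667+[400,0]).round().tolist())
```

```text
[ 0.50795391 -0.19925381  0.16074783]
-8 [[178.0, 152.0], [253.0, 143.0], [168.0, 165.0], [240.0, 157.0], [211.0, 315.0], [290.0, 302.0]] [[638.0, 185.0], [581.0, 173.0], [627.0, 219.0], [570.0, 206.0], [685.0, 224.0], [633.0, 212.0]]
0 [[179.0, 142.0], [255.0, 134.0], [168.0, 151.0], [241.0, 143.0], [206.0, 308.0], [284.0, 296.0]] [[639.0, 175.0], [582.0, 162.0], [626.0, 207.0], [569.0, 194.0], [681.0, 230.0], [628.0, 218.0]]
8 [[181.0, 133.0], [259.0, 125.0], [169.0, 137.0], [243.0, 129.0], [201.0, 300.0], [279.0, 289.0]] [[641.0, 164.0], [584.0, 152.0], [626.0, 193.0], [569.0, 181.0], [676.0, 235.0], [623.0, 223.0]]
```

The projected corners match with no slip. I'll finish the hold, then bring the pan level.

Emit:
jog_arm:
  moves: [0, 0, 0, 0, 0, 0, 0, 0, 0, 0, 0, 0, 0, 0, 0, 0, 0, 0, 0, 0, 0, 0, 0, 0, 0, 0, 0, 0, 0, 0, 0, 0, 0, 0, 0, 0, 0, 0, 0, 0, 0, 0, 0, 0, 0, 0, 0, 0, 0, 0, 0, 0, 0, 0, 0, 0]

```text
t: 12.6
eef_pos: [0.508, -0.1992, 0.1607]
tool_rot: [-0.193, 0.798, 0.465, 0.331]
contact_force: [-0.1, -0.4, -3.9]
gripper_width: 0.143
grasp_force: 98.7
```

Emit:
jog_arm:
  moves: [0, 0, 0, 0, 0, 0, 0, 0, 0, 0, 0, 0, 0, 0, 0, 0, 0, 0, 0, 0, 0, 0, 0, 0, 0, 0, 0, 0, 0, 0, 0, 0, 0, 0, 0, 0, 0, 0, 0, 0, 0, 0, 0, 0, 0, 0, 0, 0, 0, 0, 0, 0, 0, 0, 0, 0]

```text
t: 13.27
eef_pos: [0.5079, -0.1992, 0.1607]
tool_rot: [-0.193, 0.798, 0.465, 0.331]
contact_force: [1.1, -0.1, -3.4]
gripper_width: 0.141
grasp_force: 98.7
```

Emit:
jog_arm:
  moves: [0, 0, 0, 0, -0.05, 0, 0, 0, 0, 0.05, 0, -0.15, 0, 0, 0.05, 0, 0.05, 0, -0.25, 0, 0, 0.05, 0, 0.1, 0, -0.35, 0, 0, 0.05, 0, 0.1, 0, -0.45, 0, 0, 0.05, 0, 0.1, 0, -0.5, 0, 0, 0.05, 0, 0.1, 0, -0.55, 0, 0, 0.1, 0, 0.1, 0, -0.6, 0, 0]

```text
t: 13.93
eef_pos: [0.5145, -0.1873, 0.1563]
tool_rot: [-0.144, 0.828, 0.483, 0.247]
contact_force: [-0.1, 0.3, -3.5]
gripper_width: 0.14
grasp_force: 98.6
```

Emit:
jog_arm:
  moves: [0.1, 0, 0.1, 0, -0.65, 0, 0, 0.1, 0, 0.15, 0, -0.7, 0, 0, 0.1, 0, 0.15, 0, -0.7, 0, 0, 0.1, 0, 0.15, 0, -0.7, 0, 0, 0.1, 0, 0.15, 0, -0.7, 0, 0, 0.1, 0, 0.15, 0, -0.7, 0, 0, 0.1, 0, 0.15, 0, -0.65, 0, 0, 0.05, 0, 0.1, 0, -0.65, 0, 0]

```text
t: 14.6
eef_pos: [0.5259, -0.1664, 0.143]
tool_rot: [-0.05, 0.859, 0.502, 0.087]
contact_force: [-0.5, -0.3, -2.7]
gripper_width: 0.142
grasp_force: 98.5
```

Emit:
jog_arm:
  moves: [0.05, 0, 0.1, 0, -0.6, 0, 0, 0.05, 0, 0.1, 0, -0.55, 0, 0, 0.05, 0, 0.1, 0, -0.5, 0, 0, 0.05, 0, 0.1, 0, -0.45, 0, 0, 0.05, 0, 0.05, 0, -0.35, 0, 0, 0, 0, 0.05, 0, -0.25, 0, 0, 0, 0, 0.05, 0, -0.15, 0, 0, 0, 0, 0, 0, -0.05, 0, 0]

```text
t: 15.27
eef_pos: [0.5286, -0.1618, 0.1321]
tool_rot: [0.0, 0.863, 0.504, -0.0]
contact_force: [0.6, -0.6, -2.7]
gripper_width: 0.143
grasp_force: 98.5
```

```bash
python3 s3.py i
cat > s4.py <<'E'
from station import *
from plan import *
o=get_obs();p=np.array(o["eef_pos"]);R=R_(o["tool_rot"])
psi=2*np.arctan2(o["tool_rot"][2],o["tool_rot"][1]);y0=2*np.arctan2(.079,.997)
end=np.array([.5507,.0168,.12])
rows(p,R,[(p+(end-p)*s,pose(psi+(y0-psi)*s,0)) for s in smooth(24)],0)
E
python3 s4.py
```

```text
15.2667 [ 0.52861087 -0.16179397  0.13207876] 98.53554725646973 [ 0.6   0.4  -0.52  1.89  0.24  0.92 -0.55]
tilt 0.010706269080702952 y-vert 90.00007467564475
spout [ 0.49226116 -0.22625585  0.10909259] 0.029071908956537877
max 0.8 n 24 end [0.5507 0.0169 0.1201]
[0.04, -0.02, 0.0, 0.0, 0.0, 0.07, 0.0, 0.12, -0.05, 0.01, 0.0, 0.0, 0.18, 0.0, 0.2, -0.08, 0.02, 0.0, 0.0, 0.3, 0.0, 0.25, -0.12, 0.01, 0.0, 0.0, 0.4, 0.0, 0.31, -0.15, 0.03, 0.0, 0.0, 0.49, 0.0, 0.35, -0.19, 0.02, 0.0, 0.0, 0.57, 0.0, 0.39, -0.23, 0.03, 0.0, 0.0, 0.63, 0.0, 0.41, -0.26, 0.04, 0.0, 0.0, 0.69, 0.0]
[0.41, -0.3, 0.03, 0.0, 0.0, 0.74, 0.0, 0.43, -0.34, 0.04, 0.0, 0.0, 0.77, 0.0, 0.41, -0.37, 0.03, 0.0, 0.0, 0.79, 0.0, 0.4, -0.4, 0.04, 0.0, 0.0, 0.8, 0.0, 0.38, -0.42, 0.04, 0.0, 0.0, 0.8, 0.0, 0.34, -0.43, 0.04, 0.0, 0.0, 0.79, 0.0, 0.32, -0.44, 0.03, 0.0, 0.0, 0.77, 0.0, 0.27, -0.44, 0.04, 0.0, 0.0, 0.74, 0.0]
[0.24, -0.42, 0.03, 0.0, 0.0, 0.69, 0.0, 0.2, -0.4, 0.03, 0.0, 0.0, 0.63, 0.0, 0.17, -0.36, 0.03, 0.0, 0.0, 0.57, 0.0, 0.12, -0.32, 0.02, 0.0, 0.0, 0.49, 0.0, 0.1, -0.27, 0.02, 0.0, 0.0, 0.4, 0.0, 0.07, -0.2, 0.01, 0.0, 0.0, 0.3, 0.0, 0.04, -0.12, 0.01, 0.0, 0.0, 0.19, 0.0, 0.01, -0.05, 0.0, 0.0, 0.0, 0.06, 0.0]
```

View pics/i.png

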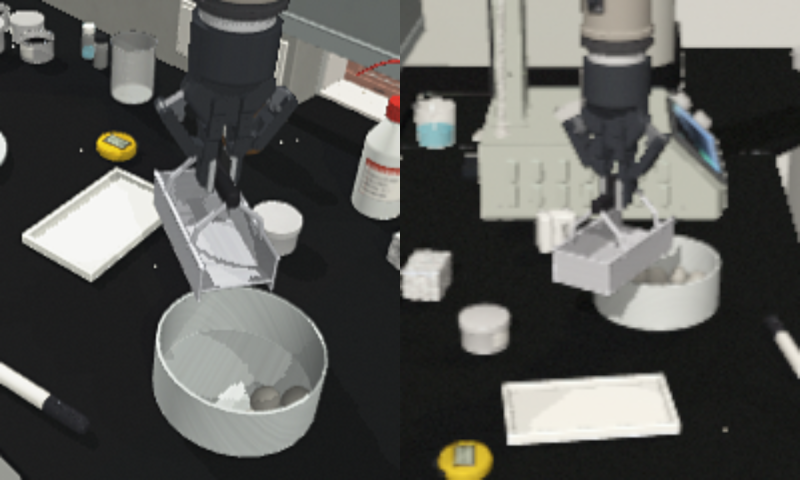

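The pan is level and empty, and the stones are in the tub (two visible at (265,398) and (297,395)). The measured load dropped from 4.4 N to about 2.7 N, which matches four stones. Returning to above the tray.

Emit:
jog_arm:
  moves: [0.05, 0, 0, 0, 0, 0.05, 0, 0.1, -0.05, 0, 0, 0, 0.2, 0, 0.2, -0.1, 0, 0, 0, 0.3, 0, 0.25, -0.1, 0.05, 0, 0, 0.4, 0, 0.3, -0.15, 0.05, 0, 0, 0.5, 0, 0.35, -0.2, 0, 0, 0, 0.55, 0, 0.4, -0.25, 0.05, 0, 0, 0.65, 0, 0.4, -0.25, 0.05, 0, 0, 0.7, 0]

```text
t: 16.03
eef_pos: [0.534, -0.1166, 0.128]
tool_rot: [-0.0, 0.918, 0.398, 0.0]
contact_force: [0.0, 0.7, -3.2]
gripper_width: 0.14
grasp_force: 98.5
```

Emit:
jog_arm:
  moves: [0.4, -0.3, 0.05, 0, 0, 0.75, 0, 0.45, -0.35, 0.05, 0, 0, 0.75, 0, 0.4, -0.35, 0.05, 0, 0, 0.8, 0, 0.4, -0.4, 0, 0, 0, 0.8, 0, 0.4, -0.4, 0.05, 0, 0, 0.8, 0, 0.35, -0.45, 0.05, 0, 0, 0.8, 0, 0.3, -0.45, 0, 0, 0, 0.75, 0, 0.25, -0.45, 0.05, 0, 0, 0.75, 0]

```text
t: 16.7
eef_pos: [0.5448, -0.0295, 0.1221]
tool_rot: [-0.0, 0.981, 0.191, 0.0]
contact_force: [-0.3, 0.5, -3.3]
gripper_width: 0.142
grasp_force: 98.5
```

Emit:
jog_arm:
  moves: [0.25, -0.4, 0.05, 0, 0, 0.7, 0, 0.2, -0.4, 0, 0, 0, 0.65, 0, 0.15, -0.35, 0.05, 0, 0, 0.55, 0, 0.1, -0.3, 0, 0, 0, 0.5, 0, 0.1, -0.25, 0, 0, 0, 0.4, 0, 0.05, -0.2, 0, 0, 0, 0.3, 0, 0.05, -0.1, 0, 0, 0, 0.2, 0, 0, -0.05, 0, 0, 0, 0.05, 0]

```text
t: 17.37
eef_pos: [0.5502, 0.0148, 0.12]
tool_rot: [-0.0, 0.997, 0.077, 0.0]
contact_force: [-0.3, 0.8, -2.7]
gripper_width: 0.137
grasp_force: 98.5
```

Run:
```python
from station import *
from plan import *
from h import *
import pickle
o=get_obs();p=np.array(o["eef_pos"]);R=R_(o["tool_rot"]);print(o["t"],p,"yaw",2*np.arctan2(o["tool_rot"][2],o["tool_rot"][1]))
print("to start pose, tool units",R.inv().apply(np.array([.5506,.0171,.0429])-p)/.02)
c,d=pickle.load(open("i.pkl","rb"))
q,s=blob(d,((590-400)/2.667+180,430/2.667+70),90);P=onz(d,q,.013)[:,:2].astype(np.float32);print("tray side",cv2.minAreaRect(P),s)
h=cv2.approxPolyDP(cv2.convexHull(q.astype(np.float32)),3,True)[:,0];print(onz(d,h,.013).round(4).tolist())
w=read_camera("wrist");cw=cam(w)[3];print(cw)
```

```text
17.3667 [0.55022346 0.01483658 0.12002321] yaw 0.1544706587787901
to start pose, tool units [ 0.03502014 -0.10782094  3.85620084]
tray side ((0.5509034991264343, 0.022795915603637695), (0.18228572607040405, 0.12784165143966675), 8.874994277954102) [ 218  210   68   27 1516]
[[0.454, 0.0554, 0.013], [0.6311, 0.0962, 0.013], [0.6484, -0.0204, 0.013], [0.4719, -0.0494, 0.013]]
[0.62401746 0.0264652  0.29594276]
```

Emit:
jog_arm:
  moves: [0, -0.1, 0.6, 0, 0, 0, 0, 0, 0, 0.8, 0, 0, 0, 0, 0, 0, 0.8, 0, 0, 0, 0, 0, 0, 0.7, 0, 0, 0, 0, 0, 0, 0.5, 0, 0, 0, 0, 0, 0, 0.25, 0, 0, 0, 0, 0, 0, 0.15, 0, 0, 0, 0, 0, 0, 0, 0, 0, 0, 0]

```text
t: 18.08
eef_pos: [0.5497, 0.0164, 0.0437]
tool_rot: [0.0, 0.997, 0.078, -0.0]
contact_force: [-0.4, -0.0, -3.1]
gripper_width: 0.139
grasp_force: 98.5
```

Emit:
jog_arm:
  moves: [0, 0, 0.05, 0, 0, 0, 0, 0, 0, 0, 0, 0, 0, 0.15, 0, 0, 0, 0, 0, 0, 0.3, 0, 0, 0, 0, 0, 0, 1, 0, 0, 0, 0, 0, 0, 1, 0, 0, 0, 0, 0, 0, 1, 0, 0, 0, 0, 0, 0, 1, 0, 0, 0, 0, 0, 0, 1]

```text
t: 18.75
eef_pos: [0.5499, 0.0166, 0.0432]
tool_rot: [0.0, 0.997, 0.078, 0.0]
contact_force: [0.9, 0.4, -0.1]
gripper_width: 0.978
grasp_force: 0.0
```

Emit:
jog_arm:
  moves: [0, 0, -0.3, 0, 0, 0, 1, 0, 0, -0.6, 0, 0, 0, 1, 0, 0, -1, 0, 0, 0, 1, 0, 0, -1, 0, 0, 0, 1, 0, 0, -1, 0, 0, 0, 1, 0, 0, -1, 0, 0, 0, 1, 0, 0, -1, 0, 0, 0, 1, 0, 0, -1, 0, 0, 0, 1]

```text
t: 19.42
eef_pos: [0.5498, 0.0166, 0.1833]
tool_rot: [0.0, 0.997, 0.078, 0.001]
contact_force: [1.1, 0.2, -0.6]
gripper_width: 0.999
grasp_force: 0.0
```

Run:
```python
from station import *
from plan import *
from h import *
import pickle
o=get_obs();p=np.array(o["eef_pos"]);R=R_(o["tool_rot"]);print(o["t"],p)
c=read_camera("wrist");s=read_camera("side");S=read_camera("scene");pickle.dump((c,s,S),open("j.pkl","wb"))
cv2.imwrite("pics/j.png",np.vstack([cv2.resize(c["color"],(600,450)),np.hstack([cv2.resize(s["color"][170:290,190:340],(300,150)),cv2.resize(S["color"][140:340,140:390],(300,150))])]))
```

```text
19.4167 [0.54981586 0.01664362 0.18328127]
```

View pics/j.png

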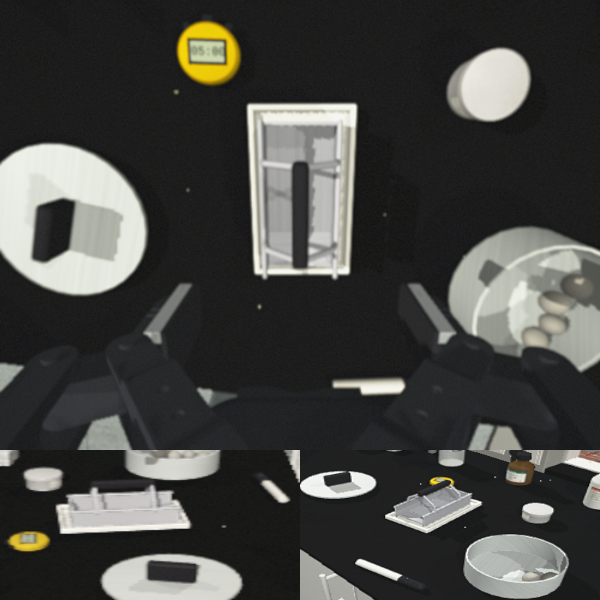

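The wrist view shows all four stones in the tub at (535-580, 280-340). The pan stands inside its tray and the cover handle is at (52,230). Next I'll go above the cover.

Run:
```python
from station import *
from plan import *
o=get_obs();p=np.array(o["eef_pos"]);R=R_(o["tool_rot"]);psi=2*np.arctan2(o["tool_rot"][2],o["tool_rot"][1])
end=np.array([.484,.255,.19]);print(np.round(o["q"],2))
s=np.cumsum([.4,.8]+[1]*12+[.8,.4]);s/=s[-1]
rows(p,R,[(p+(end-p)*a,pose(psi+(-.15-psi)*a,0)) for a in s],1)
```

```text
[ 0.18  0.31 -0.4   1.85  0.14  1.   -1.69]
max 0.85 n 16 end [0.4841 0.255  0.1901]
[-0.04, -0.34, -0.01, 0.01, -0.07, 0.12, 1.0, -0.09, -0.68, -0.02, 0.0, 0.0, 0.24, 1.0, -0.12, -0.85, -0.02, 0.0, 0.0, 0.31, 1.0, -0.14, -0.85, -0.02, 0.0, 0.0, 0.3, 1.0, -0.16, -0.85, -0.02, 0.0, 0.0, 0.31, 1.0, -0.18, -0.84, -0.02, 0.0, 0.0, 0.3, 1.0, -0.2, -0.83, -0.03, 0.0, 0.0, 0.3, 1.0, -0.21, -0.84, -0.02, 0.0, 0.0, 0.31, 1.0]
[-0.23, -0.82, -0.02, 0.0, 0.0, 0.3, 1.0, -0.25, -0.83, -0.02, 0.0, 0.0, 0.3, 1.0, -0.27, -0.81, -0.02, 0.0, 0.0, 0.31, 1.0, -0.28, -0.82, -0.03, 0.0, 0.0, 0.3, 1.0, -0.3, -0.8, -0.02, 0.0, 0.0, 0.31, 1.0, -0.32, -0.8, -0.02, 0.0, 0.0, 0.3, 1.0, -0.27, -0.63, -0.02, 0.0, 0.0, 0.24, 1.0, -0.13, -0.32, -0.01, 0.0, 0.0, 0.12, 1.0]
```

Emit:
jog_arm:
  moves: [-0.05, -0.35, 0, 0, -0.05, 0.1, 1, -0.1, -0.7, 0, 0, 0, 0.25, 1, -0.1, -0.85, 0, 0, 0, 0.3, 1, -0.15, -0.85, 0, 0, 0, 0.3, 1, -0.15, -0.85, -0.05, 0, 0, 0.3, 1, -0.2, -0.85, -0.05, 0, 0, 0.3, 1, -0.2, -0.85, -0.05, 0, 0, 0.3, 1, -0.2, -0.85, 0, 0, 0, 0.3, 1]

```text
t: 20.23
eef_pos: [0.5143, 0.1381, 0.1831]
tool_rot: [0.0, 1.0, 0.002, -0.003]
contact_force: [0.1, 0.1, 0.1]
gripper_width: 1.0
grasp_force: 0.0
```

Emit:
jog_arm:
  moves: [-0.25, -0.8, 0, 0, 0, 0.3, 1, -0.25, -0.8, -0.05, 0, 0, 0.3, 1, -0.25, -0.8, 0, 0, 0, 0.3, 1, -0.3, -0.8, -0.05, 0, 0, 0.3, 1, -0.3, -0.8, 0, 0, 0, 0.3, 1, -0.3, -0.8, -0.05, 0, 0, 0.3, 1, -0.25, -0.65, 0, 0, 0, 0.25, 1, -0.15, -0.3, 0, 0, 0, 0.1, 1]

```text
t: 20.9
eef_pos: [0.4799, 0.2567, 0.1862]
tool_rot: [0.0, 0.997, -0.071, -0.003]
contact_force: [0.2, 0.7, -0.5]
gripper_width: 1.001
grasp_force: 0.0
```

```bash
cat > s5.py <<'E'
from station import *
from plan import *
from h import *
import pickle
o=get_obs();p=np.array(o["eef_pos"]);R=R_(o["tool_rot"]);print(o["t"],p,"yaw",2*np.arctan2(o["tool_rot"][2],o["tool_rot"][1]),np.round(o["q"],2))
c=read_camera("wrist");pickle.dump(c,open("k.pkl","wb"));g=cv2.cvtColor(c["color"],cv2.COLOR_BGR2GRAY)
a=np.linspace(0,2*np.pi,40);poly=proj(c,np.c_[.483+.072*np.cos(a),.257+.072*np.sin(a),np.full(40,.0155)]).astype(np.int32)
mk=np.zeros_like(g);cv2.fillConvexPoly(mk,poly,255);m=((g<60)&(mk>0)).astype(np.uint8)
q=max(cv2.findContours(m,cv2.RETR_EXTERNAL,cv2.CHAIN_APPROX_NONE)[0],key=cv2.contourArea)[:,0].astype(np.float32)
print("px",cv2.minAreaRect(q));ap=cv2.approxPolyDP(cv2.convexHull(q),2,True)[:,0];print(ap.tolist());print("z.0545",onz(c,ap,.0545)[:,:2].round(4).tolist());print(cv2.minAreaRect(onz(c,q,.0545)[:,:2].astype(np.float32)))
def circ(q,z):
    P=onz(c,q,z)[:,:2];A=np.c_[2*P,np.ones(len(P))];x=np.linalg.lstsq(A,(P**2).sum(1),rcond=None)[0];return x[:2],np.sqrt(x[2]+x[0]**2+x[1]**2)
sd=proj(c,[[.483-.0,.257+.05,.0155]])[0];b,s=blob(c,sd,70);print("plate",s);
P=onz(c,b,.0155)[:,:2];k=np.hypot(*(P-[.483,.257]).T);kk=(k>.07)&(b[:,1]<230);print(circ(b[kk],.0155),kk.sum())
E
python3 s5.py
```

```text
20.9 [0.47990299 0.25672982 0.18623066] yaw -0.14280119308210498 [-0.23  0.31 -0.46  1.85  0.16  1.02 -2.46]
px ((253.5, 168.0), (52.0, 11.0), 90.0)
[[258.0, 142.0], [258.0, 194.0], [249.0, 194.0], [249.0, 144.0]]
z.0545 [[0.515, 0.249], [0.4575, 0.257], [0.4589, 0.267], [0.5142, 0.2588]]
((0.48690265417099, 0.25776976346969604), (0.012262354604899883, 0.058091484010219574), 81.43814849853516)
plate [  185    92   138   136 14050]
(array([0.48334078, 0.25845954]), np.float64(0.08374379073531821)) 394
```

The handle yaw is -0.149, its centre is (0.486, 0.258) and the cover centre is (0.483, 0.258). With the 33 mm offset, the reported TCP for the grip is z ≈ -0.006.

Emit:
jog_arm:
  moves: [0.2, -0.1, 0.4, 0, 0.05, 0.1, 1, 0, 0, 1, 0, 0, 0, 1, 0, 0, 1, 0, 0, 0, 1, 0, 0, 1, 0, 0, 0, 1, 0, 0, 1, 0, 0, 0, 1, 0, 0, 1, 0, 0, 0, 1, 0, 0, 1, 0, 0, 0, 1, 0, 0, 0.6, 0, 0, 0, 1]

```text
t: 21.62
eef_pos: [0.4852, 0.2532, 0.0441]
tool_rot: [0.002, 0.997, -0.077, -0.001]
contact_force: [-0.7, -0.0, 0.3]
gripper_width: 1.0
grasp_force: 0.0
```

Run:
```python
from station import *
from h import *
import pickle
o=get_obs();print(o["eef_pos"],o["tool_rot"])
c1=pickle.load(open("c1.pkl","rb"));k=pickle.load(open("k.pkl","rb"));print("cover handle top",tri(c1,(79.7,172.5),k,(253.5,168)))
```

```text
[0.48521589 0.25323998 0.04414371] [ 0.00189032  0.99705595 -0.07664331 -0.00128995]
cover handle top (array([0.48536263, 0.25789211, 0.04710911]), np.float64(0.0014665273978509757))
```

Emit:
jog_arm:
  moves: [0, -0.25, 0.4, 0.05, 0.05, 0, 1, 0, 0, 0.8, 0, 0, 0, 1, 0, 0, 0.6, 0, 0, 0, 1, 0, 0, 0.4, 0, 0, 0, 1, 0, 0, 0.2, 0, 0, 0, 1, 0, 0, 0.1, 0, 0, 0, 1, 0, 0, 0, 0, 0, 0, 1, 0, 0, 0, 0, 0, 0, 1]

```text
t: 22.28
eef_pos: [0.4873, 0.2609, -0.0024]
tool_rot: [-0.001, 0.997, -0.076, 0.002]
contact_force: [0.9, -0.3, -0.7]
gripper_width: 0.995
grasp_force: 0.0
```

Emit:
jog_arm:
  moves: [0, 0, 0, 0, 0, 0, 0.5, 0, 0, 0, 0, 0, 0, 0.4, 0, 0, 0, 0, 0, 0, 0.2, 0, 0, 0, 0, 0, 0, 0.1, 0, 0, 0, 0, 0, 0, 0, 0, 0, 0, 0, 0, 0, 0, 0, 0, 0, 0, 0, 0, 0, 0, 0, 0, 0, 0, 0, 0]
  grip_force: 80

```text
t: 22.95
eef_pos: [0.487, 0.2603, -0.0026]
tool_rot: [-0.001, 0.997, -0.076, 0.002]
contact_force: [-1.8, -2.1, 5.5]
gripper_width: 0.17
grasp_force: 79.6
```

Gripped: an opening of 14.5 mm fits the 16 mm handle. Lifting.

Emit:
jog_arm:
  moves: [0, 0, -0.3, 0, 0, 0, 0, 0, 0, -0.7, 0, 0, 0, 0, 0, 0, -1, 0, 0, 0, 0, 0, 0, -1, 0, 0, 0, 0, 0, 0, -1, 0, 0, 0, 0, 0, 0, -1, 0, 0, 0, 0, 0, 0, -1, 0, 0, 0, 0, 0, 0, -1, 0, 0, 0, 0]

```text
t: 23.62
eef_pos: [0.4857, 0.2602, 0.1379]
tool_rot: [-0.001, 0.997, -0.076, 0.002]
contact_force: [-0.2, 0.1, -2.7]
gripper_width: 0.168
grasp_force: 78.4
```

Run:
```python
from station import *
from plan import *
o=get_obs();p=np.array(o["eef_pos"]);R=R_(o["tool_rot"]);psi=2*np.arctan2(o["tool_rot"][2],o["tool_rot"][1])
end=np.array([.479,-.251,.14]);print(p,psi,np.round(o["q"],2),o["grasp_force"])
s=np.cumsum([.2,.5,.8]+[1]*26+[.8,.5,.2]);s/=s[-1]
rows(p,R,[(p+(end-p)*a,pose(psi,0)) for a in s],0)
```

```text
[0.48574909 0.26022373 0.13785466] -0.15153302323458726 [-0.24  0.38 -0.45  1.89  0.2   0.92 -2.51] 78.37828874588013
max 0.88 n 32 end [ 0.4789 -0.251   0.14  ]
[0.02, 0.17, 0.0, -0.03, -0.04, 0.0, 0.0, 0.07, 0.44, 0.0, 0.0, 0.0, 0.0, 0.0, 0.09, 0.7, -0.01, 0.0, 0.0, 0.0, 0.0, 0.12, 0.87, 0.0, 0.0, 0.0, 0.0, 0.0, 0.13, 0.88, 0.0, 0.0, 0.0, 0.0, 0.0, 0.12, 0.87, -0.01, 0.0, 0.0, 0.0, 0.0, 0.12, 0.87, 0.0, 0.0, 0.0, 0.0, 0.0, 0.12, 0.87, 0.0, 0.0, 0.0, 0.0, 0.0]
[0.12, 0.88, -0.01, 0.0, 0.0, 0.0, 0.0, 0.12, 0.87, 0.0, 0.0, 0.0, 0.0, 0.0, 0.12, 0.87, -0.01, 0.0, 0.0, 0.0, 0.0, 0.13, 0.88, 0.0, 0.0, 0.0, 0.0, 0.0, 0.12, 0.87, 0.0, 0.0, 0.0, 0.0, 0.0, 0.12, 0.87, -0.01, 0.0, 0.0, 0.0, 0.0, 0.12, 0.88, 0.0, 0.0, 0.0, 0.0, 0.0, 0.12, 0.87, -0.01, 0.0, 0.0, 0.0, 0.0]
[0.12, 0.87, 0.0, 0.0, 0.0, 0.0, 0.0, 0.13, 0.88, 0.0, 0.0, 0.0, 0.0, 0.0, 0.12, 0.87, -0.01, 0.0, 0.0, 0.0, 0.0, 0.12, 0.87, 0.0, 0.0, 0.0, 0.0, 0.0, 0.12, 0.87, 0.0, 0.0, 0.0, 0.0, 0.0, 0.12, 0.88, -0.01, 0.0, 0.0, 0.0, 0.0, 0.12, 0.87, 0.0, 0.0, 0.0, 0.0, 0.0, 0.12, 0.87, -0.01, 0.0, 0.0, 0.0, 0.0]
[0.13, 0.88, 0.0, 0.0, 0.0, 0.0, 0.0, 0.12, 0.87, 0.0, 0.0, 0.0, 0.0, 0.0, 0.12, 0.87, -0.01, 0.0, 0.0, 0.0, 0.0, 0.12, 0.88, 0.0, 0.0, 0.0, 0.0, 0.0, 0.12, 0.87, 0.0, 0.0, 0.0, 0.0, 0.0, 0.1, 0.7, -0.01, 0.0, 0.0, 0.0, 0.0, 0.06, 0.43, 0.0, 0.0, 0.0, 0.0, 0.0, 0.02, 0.18, 0.0, 0.0, 0.0, 0.0, 0.0]
```

Emit:
jog_arm:
  moves: [0, 0.2, 0, -0.05, -0.05, 0, 0, 0.05, 0.45, 0, 0, 0, 0, 0, 0.1, 0.7, 0, 0, 0, 0, 0, 0.15, 0.9, 0, 0, 0, 0, 0, 0.1, 0.85, 0, 0, 0, 0, 0, 0.1, 0.85, 0, 0, 0, 0, 0, 0.15, 0.9, 0, 0, 0, 0, 0, 0.1, 0.9, 0, 0, 0, 0, 0]

```text
t: 24.28
eef_pos: [0.4824, 0.1421, 0.1353]
tool_rot: [0.001, 0.997, -0.076, -0.001]
contact_force: [1.2, 0.0, -2.1]
gripper_width: 0.169
grasp_force: 78.4
```

Emit:
jog_arm:
  moves: [0.15, 0.9, 0, 0, 0, 0, 0, 0.1, 0.85, 0, 0, 0, 0, 0, 0.15, 0.9, 0, 0, 0, 0, 0, 0.1, 0.85, 0, 0, 0, 0, 0, 0.15, 0.9, 0, 0, 0, 0, 0, 0.1, 0.85, 0, 0, 0, 0, 0, 0.15, 0.9, 0, 0, 0, 0, 0, 0.1, 0.85, 0, 0, 0, 0, 0]

```text
t: 24.95
eef_pos: [0.4806, 0.001, 0.1356]
tool_rot: [0.001, 0.997, -0.076, -0.002]
contact_force: [-0.6, 0.2, -2.8]
gripper_width: 0.17
grasp_force: 78.4
```

Emit:
jog_arm:
  moves: [0.15, 0.9, 0, 0, 0, 0, 0, 0.1, 0.85, 0, 0, 0, 0, 0, 0.15, 0.9, 0, 0, 0, 0, 0, 0.1, 0.85, 0, 0, 0, 0, 0, 0.15, 0.9, 0, 0, 0, 0, 0, 0.1, 0.85, 0, 0, 0, 0, 0, 0.15, 0.9, 0, 0, 0, 0, 0, 0.1, 0.85, 0, 0, 0, 0, 0]

```text
t: 25.62
eef_pos: [0.479, -0.1399, 0.1357]
tool_rot: [0.0, 0.997, -0.076, -0.002]
contact_force: [1.0, -0.1, -2.4]
gripper_width: 0.168
grasp_force: 78.4
```

Emit:
jog_arm:
  moves: [0.1, 0.85, 0, 0, 0, 0, 0, 0.1, 0.85, 0, 0, 0, 0, 0, 0.15, 0.9, 0, 0, 0, 0, 0, 0.1, 0.85, 0, 0, 0, 0, 0, 0.1, 0.85, 0, 0, 0, 0, 0, 0.1, 0.7, 0, 0, 0, 0, 0, 0.05, 0.4, 0, 0, 0, 0, 0, 0, 0.2, 0, 0, 0, 0, 0]

```text
t: 26.28
eef_pos: [0.4762, -0.2526, 0.1361]
tool_rot: [0.0, 0.997, -0.077, -0.001]
contact_force: [0.1, 0.1, -2.6]
gripper_width: 0.174
grasp_force: 78.4
```

```bash
cat > s6.py <<'E'
from station import *
from plan import *
from h import *
import pickle
o=get_obs();p=np.array(o["eef_pos"]);R=R_(o["tool_rot"]);print(o["t"],p,o["tool_rot"],o["grasp_force"],np.round(o["q"],2))
S=read_camera("scene");D=read_camera("side");pickle.dump((S,D),open("m.pkl","wb"))
c,d=pickle.load(open("i.pkl","rb"));j=pickle.load(open("j.pkl","rb"))
def fit(P):
    A=np.c_[2*P,np.ones(len(P))];x=np.linalg.lstsq(A,(P**2).sum(1),rcond=None)[0];return x[:2],np.sqrt(x[2]+x[0]**2+x[1]**2)
def halfc(c,q,z,ctr,far):
    P=onz(c,q,z)[:,:2];o=cam(c)[3][:2];v=ctr-o;v/=np.linalg.norm(v);n=np.array([-v[1],v[0]])
    for _ in range(8):
        r=P-ctr;k=((r@v)*far>.0)&(np.hypot(*r.T)<.095)&(np.hypot(*r.T)>.07);ctr,rad=fit(P[k])
    return ctr,rad,k.sum()
T=np.array([.477,-.251])
for n,im in(("scene",j[2]),("side",j[1])):
    q,_=blob(im,proj(im,[[T[0]+.0,T[1],.0]])[0] if n=="x" else proj(im,[[*(T+.0768*np.array((cam(im)[3][:2]-T)/np.linalg.norm(cam(im)[3][:2]-T))),.03]])[0],60)
    print("tub",n,halfc(im,q,.062,T,1))
zu=p[2]+.0026
for n,im in(("scene",S),("side",D)):
    C=p[:2];z=zu+.0155
    o_=cam(im)[3][:2];v=(o_-C)/np.linalg.norm(o_-C)
    q,st=blob(im,proj(im,[[*(C+.06*v),z]])[0],80)
    P=onz(im,q,z)[:,:2];r=P-C;near=(r@v>.01)&(np.hypot(*r.T)<.1)
    print("cover near",n,st,"plate-top near pts",fit(P[near]),near.sum(), "bottom-plane",fit(onz(im,q[near],zu+.01)[:,:2]))
E
python3 s6.py
```

```text
26.2833 [ 0.4761851  -0.25257337  0.13612664] [ 3.35686888e-04  9.97033641e-01 -7.69561886e-02 -1.24569050e-03] 78.4214186668396 [ 0.55  0.34 -0.22  1.93  0.09  0.89 -1.44]
tub scene (array([ 0.47803188, -0.25094753]), np.float64(0.0773827948580409), np.int64(102))
tub side (array([ 0.47611486, -0.25480954]), np.float64(0.07714968671426865), np.int64(49))
cover near scene [ 276  215  101  124 8902] plate-top near pts (array([ 0.433456  , -0.28009892]), np.float64(0.06716486684310613)) 79 bottom-plane (array([ 0.43826716, -0.27702069]), np.float64(0.0679690615392093))
cover near side [     0      0    512    384 115707] plate-top near pts (array([ 0.47577741, -0.23966444]), np.float64(0.08530049450228752)) 25 bottom-plane (array([ 0.47546593, -0.25360089]), np.float64(0.08616849331830899))
```

Run:
```python
from station import *
from plan import *
from h import *
import pickle
o=get_obs();p=np.array(o["eef_pos"]);R=R_(o["tool_rot"]);zu=p[2]+.0026
c=read_camera("wrist");S,D=pickle.load(open("m.pkl","rb"))
def ring(c,z,C0,name,zn):
    # strongest edge along radial directions near r=.083 in plane z, then robust circle fit
    g=cv2.GaussianBlur(cv2.cvtColor(c["color"],cv2.COLOR_BGR2GRAY),(3,3),0).astype(np.float32)
    C=np.array(C0)
    for it in range(6):
        pts=[]
        for a in np.linspace(0,2*np.pi,120,endpoint=False):
            r=np.linspace(.070,.098,57);X=np.c_[C[0]+r*np.cos(a),C[1]+r*np.sin(a),np.full(57,z)]
            uv=proj(c,X).astype(np.float32);
            v=cv2.remap(g,uv[:,0].reshape(1,-1),uv[:,1].reshape(1,-1),cv2.INTER_LINEAR).ravel()
            dv=v[4:]-v[:-4];i=np.argmin(dv)
            if dv[i]<-25:pts.append(X[i+2,:2])
        pts=np.array(pts)
        for _ in range(10):
            rr=pts-C;d=np.hypot(*rr.T);k=abs(d-.083)<(.012 if it<2 else .005)
            # fixed-radius Gauss-Newton
            J=-rr[k]/d[k][:,None];C=C+np.linalg.lstsq(J,-(d[k]-.083),rcond=None)[0]
    print(name,C,"n",k.sum(),"/",len(pts),"rms",np.sqrt(np.mean((d[k]-.083)**2)))
ring(c,zu+.0155,p[:2],"wrist top",0)
ring(S,zu+.0155,p[:2],"scene top",0);ring(D,zu+.0155,p[:2],"side top",0)
w=pickle.load(open("k.pkl","rb"));ring(w,.0155,[.4833,.258],"(check: wrist, on bench)",0)
ring(pickle.load(open("c0.pkl","rb"))["side"],.0155,[.483,.258],"(check side bench)",0)
```

```text
wrist top [ 0.47387864 -0.25082656] n 77 / 88 rms 0.00036926631537628356
scene top [ 0.4723955  -0.25330204] n 101 / 103 rms 0.0009077943865203526
side top [ 0.47107665 -0.24645834] n 22 / 25 rms 0.0023498022963591163
(check: wrist, on bench) [0.48343491 0.25825926] n 120 / 120 rms 0.00037766059563686176
(check side bench) [0.48289759 0.2603926 ] n 114 / 120 rms 0.002750392216713395
```

The cover is at (0.473, -0.252) and the tub at (0.477, -0.252). I'll shift +4.5 mm in x and lower in two steps.

Emit:
jog_arm:
  moves: [0.2, 0, 0.3, 0, 0, 0, 0, 0, 0, 0.7, 0, 0, 0, 0, 0, 0, 0.8, 0, 0, 0, 0, 0, 0, 0.8, 0, 0, 0, 0, 0, 0, 0.6, 0, 0, 0, 0, 0, 0, 0.3, 0, 0, 0, 0, 0, 0, 0.2, 0, 0, 0, 0, 0, 0, 0.1, 0, 0, 0, 0]

```text
t: 27.1
eef_pos: [0.482, -0.2516, 0.0612]
tool_rot: [0.0, 0.997, -0.076, -0.0]
contact_force: [0.7, -0.3, -2.8]
gripper_width: 0.169
grasp_force: 78.4
```

Emit:
jog_arm:
  moves: [0, 0, 0.1, 0, 0, 0, 0, 0, 0, 0.1, 0, 0, 0, 0, 0, 0, 0.1, 0, 0, 0, 0, 0, 0, 0.1, 0, 0, 0, 0, 0, 0, 0.05, 0, 0, 0, 0, 0, 0, 0, 0, 0, 0, 0, 0, 0, 0, 0, 0, 0, 0, 0, 0, 0, 0, 0, 0, 0]

```text
t: 27.77
eef_pos: [0.4819, -0.252, 0.0527]
tool_rot: [0.001, 0.997, -0.076, 0.0]
contact_force: [-0.3, 0.1, -2.3]
gripper_width: 0.17
grasp_force: 78.4
```

Emit:
jog_arm:
  moves: [-0.05, 0, 0.05, 0, 0, 0, 0, 0, 0, 0.05, 0, 0, 0, 0, 0, 0, 0.05, 0, 0, 0, 0, 0, 0, 0, 0, 0, 0, 0, 0, 0, 0, 0, 0, 0, 0, 0, 0, 0, 0, 0, 0, 0, 0, 0, 0, 0, 0, 0, 0, 0, 0, 0, 0, 0, 0, 0]

```text
t: 28.43
eef_pos: [0.4808, -0.2518, 0.0496]
tool_rot: [0.001, 0.997, -0.076, 0.0]
contact_force: [-0.6, 0.3, -1.2]
gripper_width: 0.173
grasp_force: 78.6
```

```bash
sed -e 's/^o=get_obs.*/o=get_obs();p=np.array(o["eef_pos"]);print(p,o["contact_force"]);S=read_camera("scene");D=read_camera("side")/' /dev/null
python3 - <<'E'
from station import *
o=get_obs();print(o["eef_pos"],o["contact_force"],o["torque"])
E
```

```text
[ 0.48079796 -0.25180597  0.04958635] [-0.63249317  0.30093424 -1.23978102] [-0.0314481   0.06857537  0.03091463]
```

Contact begins exactly at the seated height (0.0496 against 0.0494 expected). Releasing and rising, then checking.

Emit:
jog_arm:
  moves: [0, 0, 0, 0, 0, 0, 0.2, 0, 0, 0, 0, 0, 0, 0.3, 0, 0, 0, 0, 0, 0, 1, 0, 0, 0, 0, 0, 0, 1, 0, 0, 0, 0, 0, 0, 1, 0, 0, 0, 0, 0, 0, 1, 0, 0, 0, 0, 0, 0, 1, 0, 0, 0, 0, 0, 0, 1]

```text
t: 29.1
eef_pos: [0.4809, -0.2518, 0.0496]
tool_rot: [0.001, 0.997, -0.076, 0.0]
contact_force: [-0.0, -0.0, 0.4]
gripper_width: 0.998
grasp_force: 0.0
```

Emit:
jog_arm:
  moves: [0, 0, -0.3, 0, 0, 0, 1, 0, 0, -0.6, 0, 0, 0, 1, 0, 0, -1, 0, 0, 0, 1, 0, 0, -1, 0, 0, 0, 1, 0, 0, -1, 0, 0, 0, 1, 0, 0, -1, 0, 0, 0, 1, 0, 0, -1, 0, 0, 0, 1, 0, 0, -1, 0, 0, 0, 1]

```text
t: 29.77
eef_pos: [0.4809, -0.2516, 0.1899]
tool_rot: [0.001, 0.997, -0.076, 0.001]
contact_force: [-0.2, -0.8, -0.7]
gripper_width: 1.0
grasp_force: 0.0
```

Run:
```python
from station import *
from h import *
import pickle
o=get_obs();p=np.array(o["eef_pos"]);print(o["t"],p,o["contact_force"])
def ring(c,z,C0,name):
    g=cv2.GaussianBlur(cv2.cvtColor(c["color"],cv2.COLOR_BGR2GRAY),(3,3),0).astype(np.float32);C=np.array(C0)
    for it in range(8):
        pts=[]
        for a in np.linspace(0,2*np.pi,120,endpoint=False):
            r=np.linspace(.070,.098,57);X=np.c_[C[0]+r*np.cos(a),C[1]+r*np.sin(a),np.full(57,z)]
            uv=proj(c,X).astype(np.float32);v=cv2.remap(g,uv[:,0].reshape(1,-1),uv[:,1].reshape(1,-1),cv2.INTER_LINEAR).ravel()
            dv=v[4:]-v[:-4];i=np.argmin(dv)
            if dv[i]<-25:pts.append(X[i+2,:2])
        pts=np.array(pts);rr=pts-C;d=np.hypot(*rr.T);k=abs(d-.083)<(.012 if it<2 else .005);J=-rr[k]/d[k][:,None];C=C+np.linalg.lstsq(J,-(d[k]-.083),rcond=None)[0]
    rad=d[k].mean();print(name,z,C,"n",k.sum(),len(pts),"meanr",rad,"rms",np.std(d[k]))
w,S,D=[read_camera(n) for n in("wrist","scene","side")]
for z in(.0575,.0675,.0775):ring(w,z,[.478,-.252],"wrist");
for z in(.0675,):ring(S,z,[.478,-.252],"scene");ring(D,z,[.478,-.252],"side")
j=pickle.load(open("j.pkl","rb"))
# pan & tray unchanged since set down?
P=proj(D,[[.551,.015,.03]])[0].astype(int);a=D["color"][P[1]-28:P[1]+22,P[0]-38:P[0]+38].astype(int);b=j[1]["color"][P[1]-28:P[1]+22,P[0]-38:P[0]+38].astype(int);print("pan change",abs(a-b).mean())
d=pickle.load(open("c0.pkl","rb"))["side"]["color"][P[1]-28:P[1]+22,P[0]-38:P[0]+38].astype(int);print("vs start",abs(a-d).mean())
```

```text
29.7667 [ 0.48088884 -0.25160385  0.1899274 ] [-0.20169436 -0.76228198 -0.65832333]
wrist 0.0575 [ 0.47490575 -0.25064645] n 120 120 meanr 0.08642916666666668 rms 0.00020712147536060686
wrist 0.0675 [ 0.47749182 -0.25100215] n 120 120 meanr 0.08360833333333334 rms 0.00022530843057659496
wrist 0.0775 [ 0.48007584 -0.25140904] n 120 120 meanr 0.08081249999999998 rms 0.00024206145913796412
scene 0.0675 [ 0.47785017 -0.25205163] n 110 118 meanr 0.08312272727272728 rms 0.0006914620992583358
side 0.0675 [ 0.47715543 -0.25094286] n 46 50 meanr 0.08469565217391303 rms 0.0011863272738819348
pan change 1.2295614035087719
vs start 3.1182456140350876
```

The cover sits at (0.477, -0.251), within a few mm of the tub. Its plate reads 83.6 mm radius at the seated height, so it lies flat. Handing in.

```bash
python3 -c "
from station import *
print(hand_in())"
```

```text
the job is handed in; nothing more can be done
None
```

I handed the job in at about 30 s with the four stones poured into the tub, the pan back in its rest tray and the cover flat on the tub; hand-in returned no verdict, so those results are from my camera and force checks.

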